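# Pack the picnic box: fruit, tray, lid

## Task

Pack the blue picnic box in this order. First lay the lemon and the lime that lie in front of it in its bottom; next draw the orange tray out from under the low shelf by its front wall until its handle is clear in front of the shelf, let go of it on the worktop, take it again by its handle and set it level on the corner rests above the fruit; last put the wooden lid on, fully seated. Leave the two spice jars on the shelf, the salt shaker and the pepper mill standing where they are.

Things in the scene. Friction and masses are not known exactly. Their poses are not given: they have to be found in the camera images.
- picnic_box: open blue box, fixed, 160 x 114 x 101 mm (x, y, z), walls 5 mm, inside 150 x 104 mm. Origin: centre of its underside; x along its long side, z up. Inner floor at z = 5 mm, rim at z = 101 mm. In each inner corner stands a white rest, 16 x 16 mm, top at z = 58 mm: the tray sits on these four, above the fruit.
- tray: orange shallow tray, loose, 0.18 kg, 140 x 94 mm (x, y), floor 4 mm thick, walls 24 mm high: end walls (x = -65 and +65 mm) 10 mm thick, side walls 4 mm. Origin: centre of its underside, z up, x along its long side. Starts on the worktop under the low shelf, its -x end 45 to 55 mm out in front; slides out along its own -x. Fits the box with 5 mm to spare on each side, either way round.
- tray_handle (a point): top middle of the tray's handle, 36 mm above the tray's underside: an upright bridge plate over the tray's middle, 12 mm thick along x, 86 mm long across y from side wall to side wall, rising from the tray's floor; axes as the tray's. Covered by the low shelf at the start.
- box_lid: wooden lid, loose, 0.22 kg: plate 166 x 120 x 6 mm on a plug 140 x 94 x 6 mm that enters the box with 5 mm to spare on each side (either way round). Origin: centre of the plug's underside, z up, x along the long side; seated, it is 95 mm above the box's underside. Dark handle bar in the middle: 14 mm thick along x, 60 mm along y, from z = 12 to 38 mm. Starts flat on the worktop.
- riser: low shelf, fixed: a board 125 x 140 mm (x, y) on two thin side plates; top at z = 56 mm, 46 mm clear beneath, open at front and back, 126 mm between the side plates. Origin: centre of its footprint on the worktop; its front edge is at x = -62.5 mm and faces the robot.
- lemon: yellow lemon in front of the box (another lemon and lime, far to the left near the wall, are not meant), loose, 71 x 53 x 51 mm (x, y, z), long along its x. Origin: centre of its underside as it starts.
- lemon_mid (a point): middle of the lemon (25 mm above the surface at the start); axes as the lemon's.
- lime: green lime, loose, 60 x 48 x 48 mm (x, y, z), long along its x. Origin: centre of its underside as it starts.
- lime_mid (a point): middle of the lime (24 mm above the surface at the start); axes as the lime's.
- jar_brown: spice jar with brown cap and pale label, 41 mm across, 105 mm high, standing loose on the rear part of the low shelf. Origin: centre of its underside. To be left alone.
- jar_green: spice jar with black cap and green label, 40 mm across, 105 mm high, standing loose on the rear part of the low shelf. Origin: centre of its underside. To be left alone.
- shaker: clear salt shaker with white top, 47 mm across, 130 mm high, standing loose behind the lid. Origin: centre of its underside. To be left alone.
- mill: dark wooden pepper mill, 58 mm across, 170 mm high, standing loose at the back between box and low shelf. Origin: centre of its underside. To be left alone.

How it is judged:
By the outcome, as a careful person would: the job done as asked, in the order asked, and still so for the second after the job is handed in, with the robot touching nothing.
It also fails if it takes over 72 s, if anything falls off the work surface, if the arm or the gripper's body presses on something with over 40 N, if the wrist force passes 120 N, or if a joint passes its speed limit or range.

## Robot

A 6-joint arm with a two-finger parallel gripper is mounted at the origin on a cart in front of the work surface, level with it; the furniture and walls round the work are solid. World frame = base frame: x ahead of the robot, y to its left, z up, the work surface at z = 0. Lengths are in mm, angles in rad, forces in N, time in s.
With the tool pointing down it reaches from about 375 to 925 mm from the base axis. Payload 5.7 kg.
Tool frame: the origin (TCP) lies between the finger pads; the fingertips stand 14 mm ahead of it and the grasp point (between the pads) lies 5 mm behind it; z points along the fingers, y is the line along which they close (so a half turn about z gives the same grasp; the last joint's range is limited). The gripper opens to 88 mm and grips with 3 to 60 N. Pads are 20 mm wide; open, the fingers measure 115 mm over their backs; the gripper's body (75 mm by 178 mm) begins 61 mm behind the grasp point.
Start: joints at [1.198, 0.359, 1.51, -0, 1.272, -0.115], TCP at [152.965, 580.139, 202.123] pointing down, gripper open.
Joint ranges: [-2.97, 2.97], [-1.01, 2.36], [0.21, 2.38], [-0.96, 4.11], [0.2, 2.71], [-2.98, 2.98]. Speed limits (rad/s): [2.39, 2.39, 3.14, 3.14, 3.14, 3.14].

## Interface

Orientations are given as a unit quaternion [w, x, y, z].
In Python, from bench import bot, read_camera, camera_params gives the robot as it stands.
- The arm moves only by the tool drive_tool, never from a script. Its arguments are lists of equal length, an entry for each row: "dp": the shift along the tool's x, y, z in m, a list of three; "twist": the turn, a rotation vector about the tool's x, y, z in rad, a list of three; "claw": the finger opening in m, from 0 to 0.0878. A call has 1 to 20 rows; each row shifts and turns the commanded pose from where the row before left it, along the tool's axes as they then stand; what a row does not reach is not made up. A row lasts 1/8 s, in which the tool goes at most 62.5 mm and 10.7 degrees, less where a joint would pass 70% of its speed; a pose out of reach is approached as far as the arm can. A call is refused whole if a number of a shift passes 0.0625 or a number of a turn 0.188, either way. A call with a gripper value outside its range is refused whole. The fingers move at their own pace and stop on an object; "force" is the grip in N (left out, the last holds). Time passes only in rows, so rows that do not move let the fingers close. It gives the time, the measured TCP pose, the force, the opening and the grip force at its end, in the units of the state.
- bot.sense(): the state, without advancing time (a new reading comes with each control period).
- read_camera(name): name is "scene" or "top" or "wrist"; returns the picture (400x640x3 uint8, red, green, blue); there is no depth.
- camera_params(name): a dict with "fx", "fy", "cx", "cy" (pixels), "R" (3x3) and "t" (3): a world point X has camera coordinates R X + t. Camera axes: x right, y down, z forward; pixel columns grow to the right and rows downward; lengths in mm; the calibration is good to about 2 mm. A picture is of the moment at which its call begins: read the wrist's pose just before it. camera_params takes no time and is no camera call; for the wrist camera it gives the pose at the moment of the call.
- bot.close_job(): hands the job in; it is judged then, once.
The state is a dict: "clock": time; "joint_pos": joint angles; "qvel": joint speeds; "tau": joint torques, N m; "tool_pos": TCP position; "tcp_rot": TCP orientation; "force": force on the tool from outside, world axes, zero at the start; "wrist_torque": the same for the moment, N m; "grip_width": opening from 0.0 (shut) to 1.0 (fully open); "gripper_force": force on a finger pad.
Only numpy, scipy, OpenCV 4.12 (cv2) and the standard library are available. Lean on these libraries where they do the work, as an engineer would, in place of code of your own. Each camera call takes 0.05 s, during which the arm holds its last target. There are 200 camera calls.

## Working session

There is one attempt and no reset: what is moved stays moved. The work goes in short steps, Python scripts to look and compute and a tool call to move; the robot and the scene stay as the last step left them, time stands still between calls to the robot, and variables do not carry over. Pictures are saved under pics/ and viewed, at most 10 in all, crops included, and the job is handed in when it is done.

Besides the shell and the picture viewer there is one more tool, called by a JSON object that holds its "api" and its "payload", one argument or row to a line. drive_tool: Moves the arm, as the interface text tells. Its arguments: {"type":"object","properties":{"dp":{"type":"array","items":{"type":"array","items":{"type":"number"}}},"twist":{"type":"array","items":{"type":"array","items":{"type":"number"}}},"claw":{"type":"array","items":{"type":"number"}},"force":{"type":"number"}},"required":["dp","twist","claw"]}

```bash
ls; mkdir -p pics; python3 - <<'E'
from bench import bot, read_camera, camera_params
import cv2,numpy as np
s=bot.sense();print({k:np.round(v,3) for k,v in s.items()})
for n in("scene","top"):
    p=camera_params(n);print(n,{k:np.round(v,3).tolist() for k,v in p.items()})
    im=read_camera(n);np.save(f"pics/{n}.npy",im);cv2.imwrite(f"pics/{n}0.png",im[:,:,::-1])
E
```

```text
pics
{'clock': np.float64(0.0), 'joint_pos': array([ 1.198,  0.359,  1.511,  0.   ,  1.273, -0.115]), 'qvel': array([-0.001, -0.   , -0.001,  0.   ,  0.001, -0.001]), 'tau': array([ 1.0000e-03, -5.1537e+01, -2.7073e+01,  6.8000e-02,  3.5000e-02,
       -0.0000e+00]), 'tool_pos': array([152.694, 579.488, 201.323]), 'tcp_rot': array([-0.   ,  0.129,  0.992, -0.001]), 'force': array([-0.053, -0.074,  0.206]), 'wrist_torque': array([ 0.012, -0.021,  0.026]), 'gripper_force': np.float64(0.0), 'grip_width': np.float64(1.0)}
scene {'fx': 406.315, 'fy': 406.315, 'cx': 315.825, 'cy': 203.784, 'R': [[0.606, -0.796, 0.004], [-0.543, -0.417, -0.729], [0.581, 0.439, -0.685]], 't': [-192.604, 439.106, 582.701]}
top {'fx': 427.342, 'fy': 427.342, 'cx': 318.117, 'cy': 196.249, 'R': [[-0.012, -0.999, -0.042], [-0.989, 0.018, -0.15], [0.15, 0.04, -0.988]], 't': [237.104, 538.318, 840.921]}
```

View pics/scene0.png

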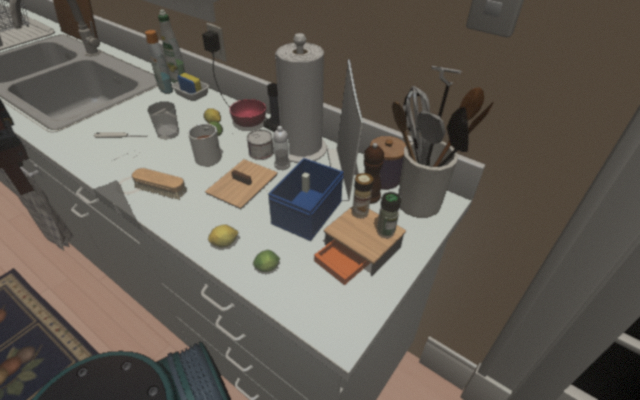

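View pics/top0.png

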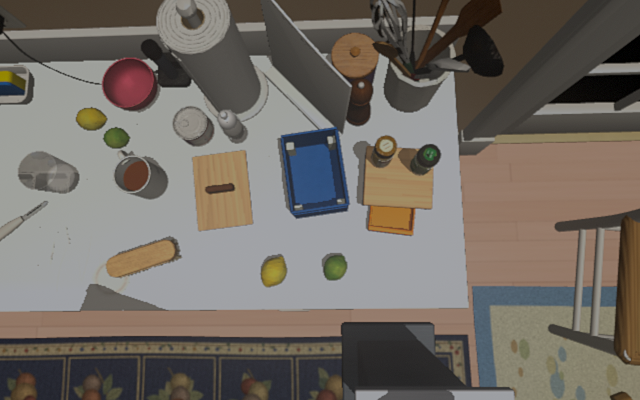

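Both views show the scene. In the top view: lemon (273,271), lime (335,267), box about (314,172), tray front about (391,220), lid (223,190), and shelf (398,178) with jars at its rear.

```bash
cat > h.py <<'E'
from bench import bot, read_camera, camera_params
import cv2,numpy as np
from scipy.spatial.transform import Rotation as Rn
def ray(p,uv):
    R=np.array(p["R"]);t=np.array(p["t"]);d=R.T@np.array([(uv[0]-p["cx"])/p["fx"],(uv[1]-p["cy"])/p["fy"],1]);return -R.T@t,d
def onz(p,uv,z):
    c,d=ray(p,uv);return c+d*(z-c[2])/d[2]
def proj(p,X):
    q=np.array(p["R"])@np.array(X)+np.array(p["t"]);return np.array([p["fx"]*q[0]/q[2]+p["cx"],p["fy"]*q[1]/q[2]+p["cy"]])
def meet(p1,u1,p2,u2):
    a,d=ray(p1,u1);b,e=ray(p2,u2);d/=np.linalg.norm(d);e/=np.linalg.norm(e)
    s=np.linalg.lstsq(np.c_[d,-e],b-a,rcond=None)[0];P=a+d*s[0];Q=b+e*s[1];return (P+Q)/2,np.linalg.norm(P-Q)
def mask(im,lo,hi,roi=None):
    h=cv2.cvtColor(im,cv2.COLOR_RGB2HSV);m=cv2.inRange(h,lo,hi)
    if roi: k=np.zeros_like(m);x0,y0,x1,y1=roi;k[y0:y1,x0:x1]=255;m&=k
    return m
def blob(m):
    c=max(cv2.findContours(m,cv2.RETR_EXTERNAL,cv2.CHAIN_APPROX_NONE)[0],key=cv2.contourArea);M=cv2.moments(c)
    return c[:,0,:],np.array([M['m10'],M['m01']])/M['m00'],cv2.contourArea(c)
E
python3 - <<'E'
from h import *
np.set_printoptions(precision=1,suppress=True)
T=np.load("pics/top.npy");S=np.load("pics/scene.npy");pt,ps=camera_params("top"),camera_params("scene")
pw=camera_params("wrist");s=bot.sense();Rt=Rn.from_quat(np.roll(s["tcp_rot"],-1)).as_matrix()
print("wrist cam in tool",Rt.T@(-np.array(pw["R"]).T@np.array(pw["t"])-s["tool_pos"]),"\n",np.array(pw["R"])@Rt,pw["fx"],pw["cx"],pw["cy"])
h=cv2.cvtColor(T,cv2.COLOR_RGB2HSV)
for n,(u,v) in dict(lemon=(273,271),lime=(335,267),box=(320,185),tray=(391,222),lid=(210,210),ris=(398,190),table=(300,240)).items(): print(n,h[v,u])
for n,zt,lo,hi,rt,rs in [("lemon",25,(20,120,60),(32,255,255),(250,250,300,295),(195,215,245,255)),("lime",24,(33,100,30),(60,255,255),(315,245,360,290),(245,240,290,280))]:
    ct,mt,at=blob(mask(T,lo,hi,rt));cs,ms,as_=blob(mask(S,lo,hi,rs))
    P,g=meet(pt,mt,ps,ms);w=np.array([onz(pt,q,zt)[:2] for q in ct],np.float32)
    e=cv2.fitEllipse(w);print(n,mt,at,ms,as_,"tri",P,g,"plane",onz(pt,mt,zt),"ellipse",e)
for n,lo,hi,r,z in [("box",(105,120,20),(125,255,255),(270,120,360,225),101),("tray",(3,150,60),(18,255,255),(360,200,420,240),24),("lid",(8,40,80),(22,200,255),(185,145,260,235),12),("ris",(8,40,80),(22,200,255),(355,165,440,212),56)]:
    c,m,a=blob(mask(T,lo,hi,r));b=cv2.boxPoints(cv2.minAreaRect(c));print(n,m,a,b.tolist());w=np.array([onz(pt,q,z)[:2] for q in c],np.float32);print("  world rect",cv2.minAreaRect(w), cv2.boxPoints(cv2.minAreaRect(w)).tolist())
cv2.imwrite("pics/crop.png",cv2.resize(T[110:300,180:450,::-1],None,fx=2.9,fy=2.9,interpolation=cv2.INTER_CUBIC))
E
```

```text
wrist cam in tool [  73.1    0.1 -182.8] 
 [[-0.   1.   0. ]
 [-1.  -0.  -0.3]
 [-0.3 -0.   1. ]] 344.90035439284384 325.68322271554376 197.06995464654756
lemon [ 27 165 161]
lime [ 39 130 126]
box [107 155 122]
tray [ 17 173 162]
lid [ 16 109 155]
ris [ 18 103 161]
table [115   9 166]
lemon [273.3 271.4] 503.0 [220.1 231.9] 151.5 tri [387.6 323.9  40.9] 3.6926849256743113 plane [388.6 325.   25. ] ellipse ((388.8562927246094, 324.9183654785156), (45.938018798828125, 60.60002136230469), 58.08289337158203)
lime [335.4 267.8] 330.0 [265.4 257.7] 39.5 tri [395.1 195.6  37.1] 0.9073345456730139 plane [394.6 195.9  24. ] ellipse ((394.7850341796875, 195.8675079345703), (37.378604888916016, 48.37607192993164), 54.618316650390625)
box [314.3 171.1] 4525.0 [[279.2322998046875, 135.21514892578125], [336.8851318359375, 126.56723022460938], [348.8997802734375, 206.6650390625], [291.2469482421875, 215.31295776367188]]
  world rect ((584.7808837890625, 234.4816131591797), (162.15660095214844, 114.04740905761719), 7.608876705169678) [[496.8659362792969, 280.2676696777344], [511.9670104980469, 167.
[... 673 characters left out ...]
03958129882812], [197.8514862060547, 230.51483154296875]]
  world rect ((565.3292236328125, 440.79791259765625), (165.49752807617188, 119.50676727294922), 6.489617824554443) [[476.3571472167969, 490.8158874511719], [489.8642272949219, 372.0748596191406], [654.30126953125, 390.7799377441406], [640.794189453125, 509.5209655761719]]
ris [396.5 188.5] 2847.5 [[363.0, 165.0], [433.0, 165.0], [433.0, 211.0], [363.0, 211.0]]
  world rect ((554.497314453125, 65.2158432006836), (143.23013305664062, 95.44422912597656), 88.79273986816406) [[505.27691650390625, -5.377861022949219], [600.7000122070312, -7.388786315917969], [603.7177124023438, 135.80953979492188], [508.29461669921875, 137.82046508789062]]
```

View pics/crop.png

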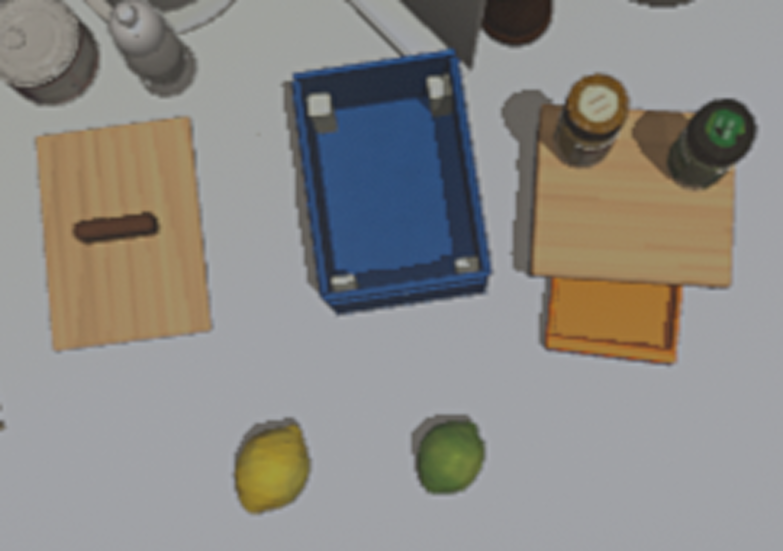

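The crop shows clean edges. The box rim corners (crop px) are about (295,75), (457,54), (490,272) and (322,293). The lid bar is at (116,228), the tray front edge runs (547,348)-(676,362), and the shelf front edge runs (532,275)-(731,287). A tall thin board stands behind the box's right rear corner.

```bash
python3 - <<'E'
from h import *
np.set_printoptions(precision=1,suppress=True)
pt,ps=camera_params("top"),camera_params("scene")
def cr(q): return (180+(q[0]+.5)/2.9-.5,110+(q[1]+.5)/2.9-.5)
def rep(n,pts,z):
    W=np.array([onz(pt,cr(q),z)[:2] for q in pts]);r=cv2.minAreaRect(W.astype(np.float32))
    print(n,W.tolist() and np.round(W,1).tolist(),"mean",W.mean(0),"rect",np.round(r[1],1),round(r[2],1))
rep("box",[(294,74),(458,52),(491,272),(321,294)],101)
rep("lid",[(36,136),(190,117),(212,330),(55,351)],12)
rep("lidbar",[(116,227)],38)
rep("shelf",[(532,276),(731,288),(736,112),(541,105)],56)
rep("tray top front edge",[(548,343),(676,356)],24)
rep("tray bot front edge",[(547,350),(676,363)],0)
rep("browncap",[(599,101)],161); rep("greencap",[(722,129)],161)
# board: front lower/upper corners in scene/top guesses
for a,b in [((350,95),(348,62)),((346,131),(358,128)),((346,131),(346,194)),((322,126),(343,192)),((350,95),(360,128))]: print(a,b,*meet(pt,a,ps,b))
print("mill top",*meet(pt,(361,87),ps,(374,146)))
print("shaker top",*meet(pt,(225,115),ps,(280,128)))
T=np.load("pics/top.npy");S=np.load("pics/scene.npy")
cv2.imwrite("pics/b.png",np.hstack([cv2.resize(T[0:150,240:390,::-1],(400,400),interpolation=cv2.INTER_CUBIC),cv2.resize(S[50:210,270:430,::-1],(400,400),interpolation=cv2.INTER_CUBIC)]))
E
```

```text
box [[657.7, 299.5], [670.6, 186.6], [518.1, 167.4], [505.3, 281.1]] mean [587.9 233.6] rect [154.4 114.4] 6.9
lid [[640.6, 508.5], [652.9, 390.3], [490.3, 371.6], [476.4, 488.8]] mean [565.1 439.8] rect [165.4 118.9] 6.7
lidbar [[564.4, 438.0]] mean [564.4 438. ] rect [0. 0.] 0.0
shelf [[520.8, 137.3], [510.1, -0.4], [635.9, -10.3], [644.2, 127.5]] mean [577.7  63.5] rect [138.2 126.2] 85.5
tray top front edge [[476.1, 125.1], [465.4, 33.9]] mean [470.8  79.5] rect [91.7  0. ] -96.7
tray bot front edge [[472.7, 124.1], [461.8, 29.9]] mean [467.3  77. ] rect [94.8  0. ] -96.6
browncap [[617.3, 99.2]] mean [617.3  99.2] rect [0. 0.] 0.0
greencap [[597.6, 23.7]] mean [597.6  23.7] rect [0. 0.] 0.0
(350, 95) (348, 62) [623.4 167.9 397.1] 12.348109224701412
(346, 131) (358, 128) [630.9 157.2 253.1] 44.652162142782416
(346, 131) (346, 194) [679.9 172.3  33.1] 11.783959280717589
(322, 126) (343, 192) [715.5 216.8 -12.5] 11.112817617720351
(350, 95) (360, 128) [689.9 163.9 224.6] 4.472098660150822
mill top [727.6 141.8 165.1] 1.4518363418910478
shaker top [692.8 405.6 129.1] 0.5542765497481278
```

View pics/b.png

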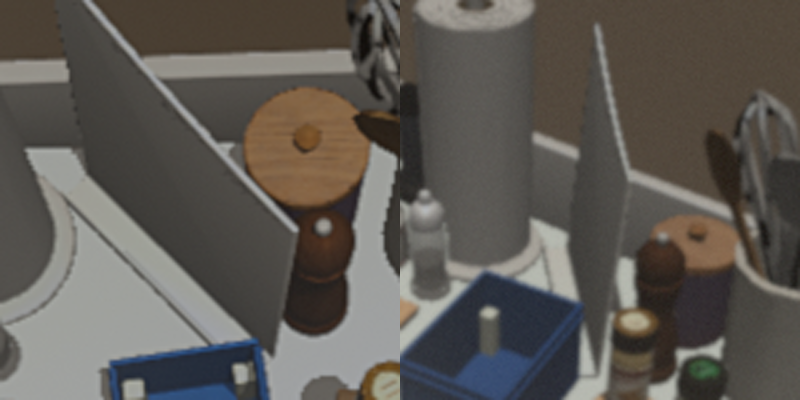

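The board's front edge is near (690,165) and recedes behind the box, so a gripper closing along the box's x axis clears it. I'll start moving: first to a point above the lemon, looking at the box with the wrist camera on the way.

```bash
cat >> h.py <<'E'
def plan(*wps,cur=None):
    """wps: (x,y,z,theta_deg,rows); prints rounded tool-axis rows, TCP pointing down"""
    if cur is None:
        s=bot.sense();R=Rn.from_quat(np.roll(s["tcp_rot"],-1)).as_matrix();cur=(*s["tool_pos"],np.degrees(np.arctan2(R[1,1],R[0,1])));print("tilt",np.round(R[:2,2],4))
    p=np.array(cur[:3]);th=np.radians(cur[3]);print("cur",np.round(cur,1))
    for x,y,z,t,n in wps:
        q=np.array([x,y,z],float);T=np.radians(t);dps=[];dt=round(-(T-th)/n,3);p0=p.copy()
        for i in range(n):
            d=p0+(q-p0)*(i+1)/n-p;r=np.round([-d[0]*np.sin(th)+d[1]*np.cos(th),d[0]*np.cos(th)+d[1]*np.sin(th),-d[2]])
            dps.append((r/1000).tolist());p=p+np.array([-r[0]*np.sin(th)+r[1]*np.cos(th),r[0]*np.cos(th)+r[1]*np.sin(th),-r[2]]);th-=dt
        print("dp",str(dps).replace(" ",""),"tw",dt,"x",n)
E
python3 - <<'E'
from h import *
plan((389,325,200,58,9))
E
```

```text
tilt [-0.0006 -0.0016]
cur [152.7 579.6 201.4  75.2]
dp [[-0.033,-0.021,0.0],[-0.033,-0.019,0.0],[-0.034,-0.019,0.0],[-0.034,-0.017,0.001],[-0.035,-0.016,-0.0],[-0.036,-0.015,-0.0],[-0.036,-0.014,0.0],[-0.036,-0.013,0.0],[-0.037,-0.011,0.0]] tw 0.033 x 9
```

{"api": "drive_tool", "payload": {
  "dp": [
    [-0.033, -0.021, 0],
    [-0.033, -0.019, 0],
    [-0.034, -0.019, 0],
    [-0.034, -0.017, 0],
    [-0.035, -0.016, 0],
    [-0.036, -0.015, 0],
    [-0.036, -0.014, 0],
    [-0.036, -0.013, 0],
    [-0.037, -0.011, 0],
    [0, 0, 0],
    [0, 0, 0]
  ],
  "twist": [
    [0, 0, 0.033],
    [0, 0, 0.033],
    [0, 0, 0.033],
    [0, 0, 0.033],
    [0, 0, 0.033],
    [0, 0, 0.033],
    [0, 0, 0.033],
    [0, 0, 0.033],
    [0, 0, 0.033],
    [0, 0, 0],
    [0, 0, 0]
  ],
  "claw": [0.0878, 0.0878, 0.0878, 0.0878, 0.0878, 0.0878, 0.0878, 0.0878, 0.0878, 0.0878, 0.0878]
}}

```text
clock: 1.48
tool_pos: [388.7, 325.9, 201.9]
tcp_rot: [-0.0, 0.274, 0.962, -0.0]
force: [-0.5, 0.4, 0.4]
grip_width: 0.998
gripper_force: 0.0
```

```bash
python3 - <<'E'
from h import *
p=camera_params("wrist");im=read_camera("wrist");np.save("pics/w1.npy",im);np.save("pics/w1p.npy",p,allow_pickle=True)
cv2.imwrite("pics/w1.png",im[:,:,::-1])
print(bot.sense()["tool_pos"])
for n,X in dict(lemon=(389,325,25),lime=(395,196,24),bfl=(500,280,101),bfr=(513,167,101)).items(): print(n,proj(p,X))
E
```

```text
[388.44747074 326.16464577 201.92006445]
lemon [325.45544042 174.21207125]
lime [230.59304626 238.07205899]
bfl [347.00065512 313.69443115]
bfr [256.2618148  375.77158694]
```

View pics/w1.png

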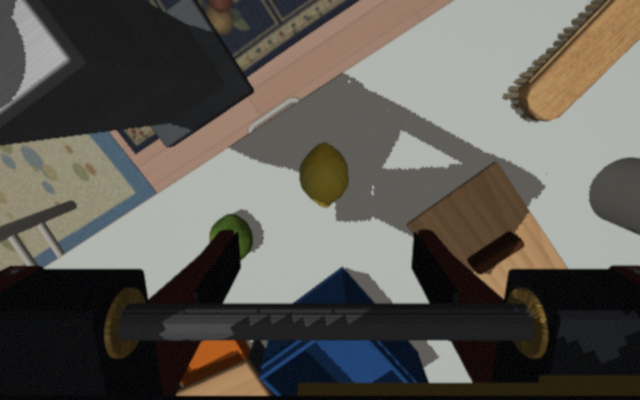

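The lemon appears at (324,174), matching the prediction, with its long axis square to the closing line. Now I'll descend and grasp it.

{"api": "drive_tool", "payload": {
  "dp": [
    [0, 0, 0.05],
    [0, 0, 0.05],
    [0, 0, 0.05],
    [0, 0, 0.028],
    [0, 0, 0],
    [0, 0, 0],
    [0, 0, 0],
    [0, 0, 0],
    [0, 0, 0],
    [0, 0, 0],
    [0, 0, -0.03],
    [0, 0, -0.05],
    [0, 0, -0.05]
  ],
  "twist": [
    [0, 0, 0],
    [0, 0, 0],
    [0, 0, 0],
    [0, 0, 0],
    [0, 0, 0],
    [0, 0, 0],
    [0, 0, 0],
    [0, 0, 0],
    [0, 0, 0],
    [0, 0, 0],
    [0, 0, 0],
    [0, 0, 0],
    [0, 0, 0]
  ],
  "claw": [0.0878, 0.0878, 0.0878, 0.0878, 0.0878, 0.04, 0.04, 0.04, 0.04, 0.04, 0.04, 0.04, 0.04],
  "force": 15
}}

```text
clock: 3.15
tool_pos: [388.8, 325.4, 155.3]
tcp_rot: [-0.0, 0.274, 0.962, -0.0]
force: [0.9, 0.6, 0.0]
grip_width: 0.455
gripper_force: 0.0
```

```bash
python3 - <<'E'
from h import *
np.set_printoptions(precision=1,suppress=True)
s=bot.sense();print(s["tool_pos"],s["grip_width"]*87.8,s["gripper_force"],s["force"])
# box from wrist view w1: front rim corners; top view refined edge lines via profile
T=np.load("pics/top.npy").astype(int);pt=camera_params("top")
b=np.radians(6.9);ux=np.array([np.cos(b),np.sin(b)]);uy=np.array([-ux[1],ux[0]]);c=np.array([585.,234.])
for off in(-25,0,25):
    for lab,rng in(("front",range(-100,-60,2)),("rear",range(60,96,2))):
        print(lab,off,[(k,*T[tuple(np.round(proj(pt,[*(c+k*ux+off*uy),101])[::-1]).astype(int))]) for k in rng])
E
```

```text
[388.8 325.4 155.3] 39.99252249098867 0.0 [0.9 0.6 0. ]
front -25 [(-100, np.int64(160), np.int64(162), np.int64(166)), (-98, np.int64(159), np.int64(162), np.int64(166)), (-96, np.int64(159), np.int64(161), np.int64(165)), (-94, np.int64(160), np.int64(162), np.int64(166)), (-92, np.int64(162), np.int64(164), np.int64(167)), (-90, np.int64(164), np.int64(165), np.int64(169)), (-88, np.int64(117), np.int64(122), np.int64(129)), (-86, np.int64(58), np.int64(64), np.int64(76)), (-84, np.int64(37), np.int64(43), np.int64(58)), (-82, np.int64(42), np.int64(48), np.int64(63)), (-80, np.int64(46), np.int64(67), np.int64(99)), (-78, np.int64(48), np.int64(68), np.int64(100)), (-76, np.int64(48), np.int64(73), np.int64(111)), (-74, np.int64(51), np.int64(81), np.int64(123)), (-72, np.int64(47), np.int64(64), np.int64(95)), (-70, np.int64(43), np.int64(54), np.int64(76)), (-68, np.int64(44), np.int64(54), np.int64(75)), (-66, np.int64(42), np.int64(53), np.int64(76)), (-64, np.int64(43), np.int64(53), np.int64(75)), (-62, np.int64(42), np.int64(53), np.int64(76))]
rear -25 [(60, np.int64(35),
[... 3983 characters left out ...]
60)), (68, np.int64(38), np.int64(46), np.int64(61)), (70, np.int64(41), np.int64(48), np.int64(61)), (72, np.int64(39), np.int64(45), np.int64(59)), (74, np.int64(39), np.int64(46), np.int64(57)), (76, np.int64(37), np.int64(43), np.int64(56)), (78, np.int64(41), np.int64(69), np.int64(109)), (80, np.int64(59), np.int64(80), np.int64(116)), (82, np.int64(151), np.int64(152), np.int64(150)), (84, np.int64(163), np.int64(164), np.int64(160)), (86, np.int64(160), np.int64(162), np.int64(159)), (88, np.int64(159), np.int64(161), np.int64(158)), (90, np.int64(159), np.int64(161), np.int64(159)), (92, np.int64(159), np.int64(161), np.int64(159)), (94, np.int64(159), np.int64(161), np.int64(158))]
```

The fingers closed to the commanded 40 mm with no force, so the lemon may not be held. I'll check.

```bash
python3 - <<'E'
from h import *
im=read_camera("wrist");np.save("pics/w2.npy",im);t=read_camera("top")
cv2.imwrite("pics/w2.png",np.hstack([cv2.resize(im,(480,300)),t[180:330,230:390].repeat(2,0).repeat(2,1)[:300]])[:,:,::-1])
E
```

```text
(no output)
```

View pics/w2.png

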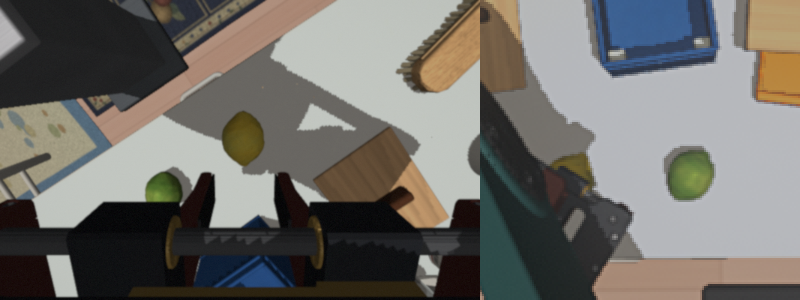

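The lemon is still on the table at about (324,183) in the wrist view; the fingers had not finished closing before the lift. I'll re-measure it and close for longer.

```bash
python3 - <<'E'
from h import *
p=camera_params("wrist");im=np.load("pics/w2.npy")
for nm,lo,hi,r,z in(("lemon",(18,100,40),(33,255,255),(280,130,370,235),25),("lime",(33,80,20),(65,255,255),(180,210,262,300),24)):
    c,m,a=blob(mask(im,lo,hi,r));w=np.array([onz(p,q,z)[:2] for q in c],np.float32);print(nm,m,a,onz(p,m,z),cv2.minAreaRect(w),cv2.fitEllipse(w))
print(bot.sense()["tool_pos"])
E
```

```text
lemon [324.10148544 184.12875817] 2805.0 [394.18047071 326.32200166  25.        ] ((395.3070373535156, 326.31451416015625), (57.0661735534668, 56.38536071777344), 12.954010963439941) ((394.9704284667969, 325.8194885253906), (50.28622055053711, 65.72875213623047), 60.4532470703125)
lime [218.11136241 251.84964997] 1547.5 [397.38439993 199.6854463   24.        ] ((395.57720947265625, 199.885986328125), (48.610107421875, 43.28160095214844), 57.98023223876953) ((397.8267517089844, 199.1706085205078), (43.87018966674805, 51.77713394165039), 170.97914123535156)
[392.55509381 327.9574388  159.23491455]
```

```bash
python3 - <<'E'
from h import *
np.set_printoptions(precision=2,suppress=True)
for i in range(3):
    s=bot.sense();print(s["clock"],s["tool_pos"],s["joint_pos"],s["force"],s["grip_width"]);p=camera_params("wrist");print(-np.array(p["R"]).T@p["t"]);read_camera("wrist")
E
```

```text
3.25 [392.56 327.96 159.23] [ 0.56  0.27  1.76 -0.    1.1  -0.46] [ 1.1  -0.06  0.08] 0.45507638544626394
[328.86 365.46 341.68]
3.3 [391.15 327.01 156.77] [ 0.56  0.28  1.76 -0.    1.1  -0.46] [ 1.46 -0.49 -0.78] 0.45534268588206017
[328.   364.88 339.31]
3.35 [389.7  326.08 154.86] [ 0.56  0.28  1.77 -0.    1.1  -0.46] [-0.01  0.81  0.02] 0.4535656842760672
[327.18 364.34 337.57]
```

{"api": "drive_tool", "payload": {
  "dp": [
    [0, 0, 0],
    [0, 0, 0],
    [0, 0, 0.05],
    [0, 0, 0.05],
    [0, 0, 0.02],
    [0, 0, 0.01],
    [0, 0, 0],
    [0, 0, 0],
    [0, 0, 0],
    [0, 0, 0],
    [0, 0, 0],
    [0, 0, 0],
    [0, 0, 0],
    [0, 0, 0]
  ],
  "twist": [
    [0, 0, 0],
    [0, 0, 0],
    [0, 0, 0],
    [0, 0, 0],
    [0, 0, 0],
    [0, 0, 0],
    [0, 0, 0],
    [0, 0, 0],
    [0, 0, 0],
    [0, 0, 0],
    [0, 0, 0],
    [0, 0, 0],
    [0, 0, 0],
    [0, 0, 0]
  ],
  "claw": [0.08, 0.08, 0.08, 0.08, 0.08, 0.08, 0.03, 0.03, 0.03, 0.03, 0.03, 0.03, 0.03, 0.03],
  "force": 15
}}

```text
clock: 5.15
tool_pos: [388.8, 325.1, 24.3]
tcp_rot: [-0.0, 0.274, 0.962, -0.001]
force: [-2.0, -4.0, 5.9]
grip_width: 0.346
gripper_force: 4.9
```

```bash
python3 - <<'E'
from h import *
np.set_printoptions(precision=2,suppress=True)
p=camera_params("wrist");im=read_camera("wrist");np.save("pics/w3.npy",im);s=bot.sense();print(s["tool_pos"],s["grip_width"],s["gripper_force"],s["force"])
print("tcp px",proj(p,s["tool_pos"]))
c,m,a=blob(mask(im,(18,100,30),(33,255,255),(200,100,450,330)));print(m,a,cv2.boundingRect(c));print(onz(p,m,40))
cv2.imwrite("pics/w3.png",im[:,:,::-1])
E
```

```text
[388.78 325.15  24.36] 0.34281664084471747 4.860993343227165 [-1.61 -2.7   5.45]
tcp px [325.99 235.7 ]
[324.56 234.8 ] 6688.0 (278, 179, 91, 116)
[382.66 328.08  40.  ]
```

View pics/w3.png

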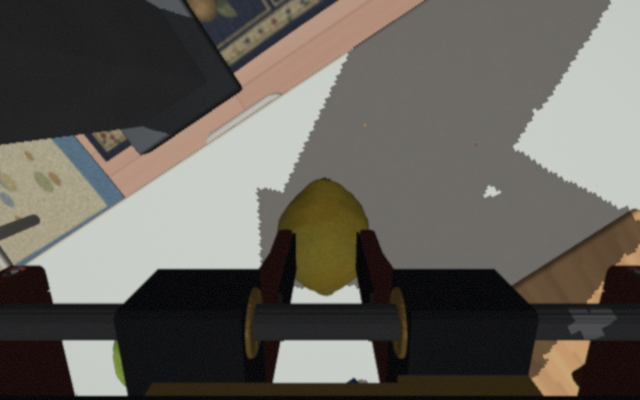

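The lemon sits between the fingers, but the position command limited the grip. I'll close fully under force, then lift gently.

{"api": "drive_tool", "payload": {
  "dp": [
    [0, 0, 0],
    [0, 0, 0],
    [0, 0, 0],
    [0, 0, 0],
    [0, 0, -0.01],
    [0, 0, -0.02],
    [0, 0, -0.02],
    [0, 0, 0]
  ],
  "twist": [
    [0, 0, 0],
    [0, 0, 0],
    [0, 0, 0],
    [0, 0, 0],
    [0, 0, 0],
    [0, 0, 0],
    [0, 0, 0],
    [0, 0, 0]
  ],
  "claw": [0, 0, 0, 0, 0, 0, 0, 0],
  "force": 20
}}

```text
clock: 6.2
tool_pos: [390.5, 326.7, 75.5]
tcp_rot: [0.001, 0.274, 0.962, 0.001]
force: [0.9, -0.7, 0.5]
grip_width: 0.008
gripper_force: 0.0
```

```bash
python3 - <<'E'
from h import *
np.set_printoptions(precision=2,suppress=True)
p=camera_params("wrist");im=read_camera("wrist");np.save("pics/w3.npy",im);s=bot.sense();print(s["tool_pos"],s["grip_width"],s["gripper_force"],s["force"])
c,m,a=blob(mask(im,(18,100,30),(33,255,255),(200,100,450,330)));print(m,a,cv2.boundingRect(c))
E
```

```text
[389.78 326.25  74.56] 0.004594137792184476 0.0 [-0.09 -0.84  0.15]
[319.53 203.19] 4181.5 (284, 162, 73, 94)
```

```bash
python3 - <<'E'
from h import *
np.set_printoptions(precision=1,suppress=True)
p=camera_params("wrist");s=bot.sense();R=Rn.from_quat(np.roll(s["tcp_rot"],-1)).as_matrix()
for q in [(10,0,14),(10,15,14),(10,15,-5),(10,15,-24),(10,0,-24),(-10,15,14)]: print(q,proj(p,s["tool_pos"]+R@np.array(q,float)))
im=read_camera("wrist");p=camera_params("wrist")
c,m,a=blob(mask(im,(18,100,30),(33,255,255),(200,100,450,330)));w=np.array([onz(p,q,25)[:2] for q in c],np.float32);print(onz(p,m,25),cv2.fitEllipse(w),bot.sense()["tool_pos"])
a=np.load("pics/w3.npy")[170:330,240:410,::-1];cv2.imwrite("pics/w4.png",np.hstack([cv2.resize(a,(400,376),interpolation=2),cv2.resize(cv2.imread("pics/w3.png")[170:330,240:410],(400,376),interpolation=2)]))
E
```

```text
(10, 0, 14) [325.9 211.3]
(10, 15, 14) [351.  211.3]
(10, 15, -5) [353.4 221.9]
(10, 15, -24) [356.4 234.9]
(10, 0, -24) [326.  234.9]
(-10, 15, 14) [350.4 242.3]
[383.7 325.1  25. ] ((385.8371887207031, 323.9869079589844), (51.121028900146484, 59.424644470214844), 57.03736114501953) [389.2 325.8  73.9]
```

View pics/w4.png

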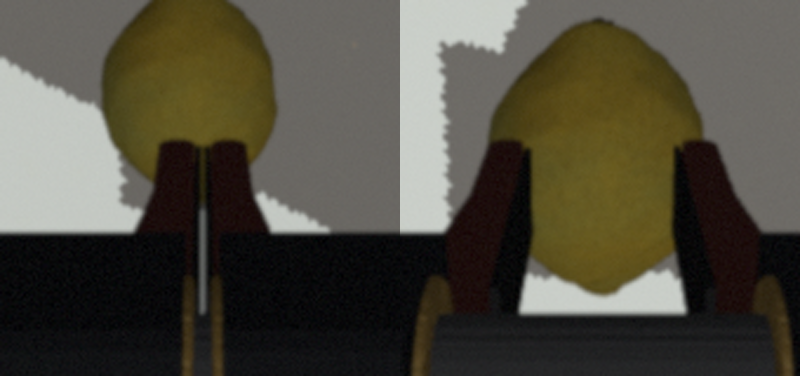

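The near edge of the fingertips shows at row 230-235. With the known gap, that puts the real tips about 20 mm behind the reported TCP, not 14 mm ahead, and it fits the lemon being pinched near its top. I'll probe lower in steps, watching the force.

{"api": "drive_tool", "payload": {
  "dp": [
    [0, 0, -0.03],
    [0, 0, 0],
    [0, 0, 0],
    [0.003, -0.004, 0],
    [0, 0, 0],
    [0, 0, 0.03],
    [0, 0, 0.03],
    [0, 0, 0.02],
    [0, 0, 0.006],
    [0, 0, 0],
    [0, 0, 0]
  ],
  "twist": [
    [0, 0, 0],
    [0, 0, 0],
    [0, 0, 0],
    [0, 0, 0],
    [0, 0, 0],
    [0, 0, 0],
    [0, 0, 0],
    [0, 0, 0],
    [0, 0, 0],
    [0, 0, 0],
    [0, 0, 0]
  ],
  "claw": [0.08, 0.08, 0.08, 0.08, 0.08, 0.08, 0.08, 0.08, 0.08, 0.08, 0.08]
}}

```text
clock: 7.68
tool_pos: [385.1, 324.3, 18.8]
tcp_rot: [0.0, 0.274, 0.962, 0.0]
force: [0.9, 0.0, -0.4]
grip_width: 0.909
gripper_force: 0.0
```

{"api": "drive_tool", "payload": {
  "dp": [
    [0, 0, 0.004],
    [0, 0, 0],
    [0, 0, 0]
  ],
  "twist": [
    [0, 0, 0],
    [0, 0, 0],
    [0, 0, 0]
  ],
  "claw": [0.08, 0.08, 0.08]
}}

```text
clock: 8.05
tool_pos: [384.6, 324.0, 14.3]
tcp_rot: [0.0, 0.274, 0.962, 0.0]
force: [-0.3, 0.2, 0.2]
grip_width: 0.913
gripper_force: 0.0
```

{"api": "drive_tool", "payload": {
  "dp": [
    [0, 0, 0.003],
    [0, 0, 0],
    [0, 0, 0]
  ],
  "twist": [
    [0, 0, 0],
    [0, 0, 0],
    [0, 0, 0]
  ],
  "claw": [0.08, 0.08, 0.08]
}}

```text
clock: 8.43
tool_pos: [384.5, 323.9, 11.1]
tcp_rot: [-0.0, 0.274, 0.962, -0.0]
force: [-0.2, 0.6, -0.4]
grip_width: 0.91
gripper_force: 0.0
```

There is no contact at TCP 11, where the stated tips would already be below the surface. That confirms the fingers are shorter, so I'll continue down.

{"api": "drive_tool", "payload": {
  "dp": [
    [0, 0, 0.006],
    [0, 0, 0.005],
    [0, 0, 0]
  ],
  "twist": [
    [0, 0, 0],
    [0, 0, 0],
    [0, 0, 0]
  ],
  "claw": [0.08, 0.08, 0.08]
}}

```text
clock: 8.8
tool_pos: [384.1, 323.7, -0.5]
tcp_rot: [-0.0, 0.274, 0.962, -0.001]
force: [-0.4, 0.8, -0.4]
grip_width: 0.911
gripper_force: 0.0
```

{"api": "drive_tool", "payload": {
  "dp": [
    [0, 0, 0.006],
    [0, 0, 0],
    [0, 0, 0],
    [0, 0, 0],
    [0, 0, 0],
    [0, 0, 0],
    [0, 0, 0],
    [0, 0, 0],
    [0, 0, 0]
  ],
  "twist": [
    [0, 0, 0],
    [0, 0, 0],
    [0, 0, 0],
    [0, 0, 0],
    [0, 0, 0],
    [0, 0, 0],
    [0, 0, 0],
    [0, 0, 0],
    [0, 0, 0]
  ],
  "claw": [0.08, 0.08, 0, 0, 0, 0, 0, 0, 0],
  "force": 15
}}

```text
clock: 9.93
tool_pos: [384.7, 324.0, -5.7]
tcp_rot: [0.0, 0.274, 0.962, 0.0]
force: [-0.3, -0.3, 2.3]
grip_width: 0.581
gripper_force: 15.0
```

The lemon is gripped firmly now (51 mm, 15 N), so the real grasp point is about 38 mm above the reported TCP z. Next I'll lift and carry it to the box front half.

```bash
python3 - <<'E'
from h import *
plan((384.7,324,114,58,3),(548,230,114,97,6),(548,230,10,97,4))
E
```

```text
tilt [0.0002 0.    ]
cur [384.7 324.   -5.7  58.2]
dp [[-0.0,-0.0,-0.04],[-0.0,-0.0,-0.04],[-0.0,-0.0,-0.04]] tw 0.001 x 3
dp [[-0.031,0.001,0.0],[-0.032,-0.002,0.0],[-0.031,-0.006,0.0],[-0.029,-0.01,0.0],[-0.029,-0.012,0.0],[-0.027,-0.016,0.0]] tw -0.113 x 6
dp [[-0.0,-0.0,0.026],[-0.0,-0.0,0.026],[-0.0,-0.0,0.026],[-0.0,-0.0,0.026]] tw -0.0 x 4
```

{"api": "drive_tool", "payload": {
  "dp": [
    [0, 0, -0.02],
    [0, 0, -0.04],
    [0, 0, -0.04],
    [0, 0, -0.02],
    [-0.031, 0.001, 0],
    [-0.032, -0.002, 0],
    [-0.031, -0.006, 0],
    [-0.029, -0.01, 0],
    [-0.029, -0.012, 0],
    [-0.027, -0.016, 0],
    [0, 0, 0],
    [0, 0, 0]
  ],
  "twist": [
    [0, 0, 0],
    [0, 0, 0],
    [0, 0, 0],
    [0, 0, 0],
    [0, 0, -0.113],
    [0, 0, -0.113],
    [0, 0, -0.113],
    [0, 0, -0.113],
    [0, 0, -0.113],
    [0, 0, -0.113],
    [0, 0, 0],
    [0, 0, 0]
  ],
  "claw": [0, 0, 0, 0, 0, 0, 0, 0, 0, 0, 0, 0]
}}

```text
clock: 11.42
tool_pos: [546.4, 230.7, 113.6]
tcp_rot: [-0.001, -0.061, 0.998, -0.0]
force: [-0.4, -0.0, -0.6]
grip_width: 0.582
gripper_force: 15.0
```

```bash
python3 - <<'E'
from h import *
np.set_printoptions(precision=1,suppress=True)
p=camera_params("wrist");im=read_camera("wrist");np.save("pics/w5.npy",im);cv2.imwrite("pics/w5.png",im[:,:,::-1])
for q in [(-75,52),(-75,-52),(75,52),(75,-52),(-80,57),(-80,-57)]:
    b=np.radians(7);X=np.array([585+q[0]*np.cos(b)-q[1]*np.sin(b),234+q[0]*np.sin(b)+q[1]*np.cos(b),101]);print(q,X,proj(p,X))
plan((548,230,10,97,4))
E
```

```text
(-75, 52) [504.2 276.5 101. ] [413.2 168.2]
(-75, -52) [516.9 173.2 101. ] [232.2 168.5]
(75, 52) [653.1 294.8 101. ] [399. 383.]
(75, -52) [665.8 191.5 101. ] [248.1 383.2]
(-80, 57) [498.6 280.8 101. ] [422.6 159.5]
(-80, -57) [512.5 167.7 101. ] [222.8 159.8]
tilt [-0. -0.]
cur [546.3 231.  113.7  97. ]
dp [[-0.0,-0.0,0.026],[-0.001,-0.001,0.026],[-0.0,0.0,0.026],[-0.001,-0.0,0.026]] tw 0.0 x 4
```

View pics/w5.png

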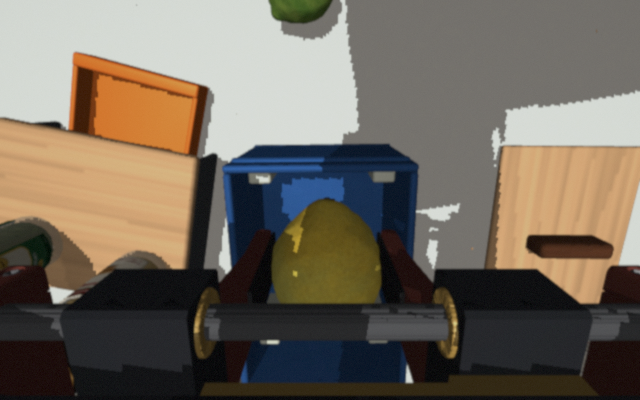

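The lemon is held over the box (rim corners at about (224,162) and (417,162)), lined up with the walls. I'll lower and release it.

{"api": "drive_tool", "payload": {
  "dp": [
    [-0.001, 0, 0.03],
    [-0.001, -0.001, 0.03],
    [0, 0, 0.03],
    [0, 0, 0.012],
    [0, 0, 0],
    [0, 0, 0]
  ],
  "twist": [
    [0, 0, 0],
    [0, 0, 0],
    [0, 0, 0],
    [0, 0, 0],
    [0, 0, 0],
    [0, 0, 0]
  ],
  "claw": [0, 0, 0, 0, 0, 0]
}}

```text
clock: 12.22
tool_pos: [550.6, 230.4, 13.2]
tcp_rot: [0.001, -0.062, 0.998, 0.0]
force: [-0.9, -0.1, -1.1]
grip_width: 0.583
gripper_force: 15.0
```

{"api": "drive_tool", "payload": {
  "dp": [
    [0, 0, 0.002],
    [0, 0, 0],
    [0, 0, 0],
    [0, 0, 0],
    [0, 0, 0]
  ],
  "twist": [
    [0, 0, 0],
    [0, 0, 0],
    [0, 0, 0],
    [0, 0, 0],
    [0, 0, 0]
  ],
  "claw": [0, 0.06, 0.066, 0.066, 0.066]
}}

```text
clock: 12.85
tool_pos: [550.0, 229.9, 10.2]
tcp_rot: [0.0, -0.062, 0.998, -0.0]
force: [-0.5, 0.4, 0.8]
grip_width: 0.751
gripper_force: 0.0
```

```bash
python3 - <<'E'
from h import *
# lime from wrist/top fresh view
T=read_camera("top");pt=camera_params("top")
c,m,a=blob(mask(T,(33,80,20),(65,255,255),(315,240,362,295)));w=np.array([onz(pt,q,24)[:2] for q in c],np.float32);print("lime",onz(pt,m,24),a,cv2.fitEllipse(w))
plan((548,230,114,97,3),(395,197,114,55,6),(395,197,-8,55,4))
E
```

```text
Traceback (most recent call last):
  File "h.py", line 18, in blob
    c=max(cv2.findContours(m,cv2.RETR_EXTERNAL,cv2.CHAIN_APPROX_NONE)[0],key=cv2.contourArea);M=cv2.moments(c)
ValueError: max() iterable argument is empty
```

```bash
python3 - <<'E'
from h import *
plan((550,230,114,97,3),(395,197,114,55,6))
E
```

```text
tilt [-0.0001 -0.0001]
cur [550.  229.9  10.1  97.1]
dp [[-0.0,0.0,-0.035],[-0.0,0.0,-0.034],[-0.0,0.0,-0.035]] tw 0.0 x 3
dp [[0.026,-0.002,0.0],[0.026,-0.006,0.0],[0.025,-0.008,0.0],[0.024,-0.012,0.0],[0.022,-0.014,0.0],[0.02,-0.017,0.0]] tw 0.122 x 6
```

{"api": "drive_tool", "payload": {
  "dp": [
    [0, 0, -0.035],
    [0, 0, -0.034],
    [0, 0, -0.035],
    [0.026, -0.002, 0],
    [0.026, -0.006, 0],
    [0.025, -0.008, 0],
    [0.024, -0.012, 0],
    [0.022, -0.014, 0],
    [0.02, -0.017, 0],
    [0, 0, 0],
    [0, 0, 0]
  ],
  "twist": [
    [0, 0, 0],
    [0, 0, 0],
    [0, 0, 0],
    [0, 0, 0.122],
    [0, 0, 0.122],
    [0, 0, 0.122],
    [0, 0, 0.122],
    [0, 0, 0.122],
    [0, 0, 0.122],
    [0, 0, 0],
    [0, 0, 0]
  ],
  "claw": [0.066, 0.066, 0.07, 0.08, 0.08, 0.08, 0.08, 0.08, 0.08, 0.08, 0.08]
}}

```text
clock: 14.28
tool_pos: [396.8, 197.4, 114.5]
tcp_rot: [0.001, 0.299, 0.954, 0.001]
force: [0.3, -0.3, 0.1]
grip_width: 0.911
gripper_force: 0.0
```

```bash
python3 - <<'E'
from h import *
p=camera_params("wrist");im=read_camera("wrist");np.save("pics/w6.npy",im)
c,m,a=blob(mask(im,(33,80,20),(65,255,255),(240,100,400,330)));w=np.array([onz(p,q,24)[:2] for q in c],np.float32);print("lime",m,onz(p,m,24),a,cv2.fitEllipse(w),cv2.boundingRect(c))
plan((395,197,-8,55,4))
E
```

```text
lime [323.49321077 194.01105503] [395.58288616 196.02426194  24.        ] 2774.0 ((396.18682861328125, 195.61927795410156), (44.77059555053711, 55.30031204223633), 56.9569091796875) (296, 160, 56, 69)
tilt [0.002  0.0005]
cur [397.1 197.5 114.5  55.2]
dp [[0.0,-0.0,0.031],[0.001,-0.001,0.03],[0.0,-0.0,0.031],[0.0,-0.001,0.031]] tw 0.001 x 4
```

{"api": "drive_tool", "payload": {
  "dp": [
    [0, -0.001, 0.04],
    [0, -0.001, 0.04],
    [0, 0, 0.03],
    [0, 0, 0.016],
    [0, 0, 0],
    [0, 0, 0],
    [0, 0, 0],
    [0, 0, 0],
    [0, 0, 0],
    [0, 0, 0],
    [0, 0, 0],
    [0, 0, 0]
  ],
  "twist": [
    [0, 0, 0],
    [0, 0, 0],
    [0, 0, 0],
    [0, 0, 0],
    [0, 0, 0],
    [0, 0, 0],
    [0, 0, 0],
    [0, 0, 0],
    [0, 0, 0],
    [0, 0, 0],
    [0, 0, 0],
    [0, 0, 0]
  ],
  "claw": [0.08, 0.08, 0.08, 0.08, 0.08, 0, 0, 0, 0, 0, 0, 0],
  "force": 15
}}

```text
clock: 15.82
tool_pos: [394.6, 195.5, -11.4]
tcp_rot: [0.0, 0.3, 0.954, 0.0]
force: [0.4, 0.2, 7.2]
grip_width: 0.526
gripper_force: 15.0
```

```bash
python3 - <<'E'
from h import *
plan((396,196.5,114,57,3),(625,238,114,97,7))
E
```

```text
tilt [0.001  0.0002]
cur [394.6 195.5 -11.4  55.1]
dp [[-0.0,0.001,-0.042],[-0.0,0.0,-0.042],[-0.001,0.001,-0.041]] tw -0.011 x 3
dp [[-0.024,0.023,-0.0],[-0.026,0.02,-0.0],[-0.029,0.017,-0.0],[-0.029,0.015,-0.0],[-0.032,0.011,-0.0],[-0.032,0.009,-0.0],[-0.032,0.005,-0.0]] tw -0.1 x 7
```

```bash
python3 - <<'E'
from h import *
plan((396,196.5,114,57,3),(620,237,114,90,7))
E
```

```text
tilt [0.001  0.0002]
cur [394.6 195.5 -11.4  55.1]
dp [[-0.0,0.001,-0.042],[-0.0,0.0,-0.042],[-0.001,0.001,-0.041]] tw -0.011 x 3
dp [[-0.024,0.022,-0.0],[-0.025,0.02,-0.0],[-0.027,0.019,-0.0],[-0.028,0.015,-0.0],[-0.03,0.014,-0.0],[-0.03,0.011,-0.0],[-0.032,0.008,-0.0]] tw -0.082 x 7
```

{"api": "drive_tool", "payload": {
  "dp": [
    [0, 0, -0.02],
    [0, 0.001, -0.04],
    [0, 0, -0.04],
    [-0.001, 0.001, -0.025],
    [-0.024, 0.022, 0],
    [-0.025, 0.02, 0],
    [-0.027, 0.019, 0],
    [-0.028, 0.015, 0],
    [-0.03, 0.014, 0],
    [-0.03, 0.011, 0],
    [-0.032, 0.008, 0],
    [0, 0, 0],
    [0, 0, 0],
    [0, 0, 0]
  ],
  "twist": [
    [0, 0, 0],
    [0, 0, -0.011],
    [0, 0, -0.011],
    [0, 0, -0.011],
    [0, 0, -0.082],
    [0, 0, -0.082],
    [0, 0, -0.082],
    [0, 0, -0.082],
    [0, 0, -0.082],
    [0, 0, -0.082],
    [0, 0, -0.082],
    [0, 0, 0],
    [0, 0, 0],
    [0, 0, 0]
  ],
  "claw": [0, 0, 0, 0, 0, 0, 0, 0, 0, 0, 0, 0, 0, 0]
}}

```text
clock: 17.58
tool_pos: [618.3, 236.5, 112.9]
tcp_rot: [-0.001, 0.001, 1.0, -0.0]
force: [-0.3, -0.4, -0.3]
grip_width: 0.525
gripper_force: 15.0
```

```bash
python3 - <<'E'
from h import *
p=camera_params("wrist");im=read_camera("wrist");np.save("pics/w7.npy",im)
try:
    c,m,a=blob(mask(im,(18,100,30),(32,255,255),(200,60,450,330)));w=np.array([onz(p,q,30)[:2] for q in c],np.float32);print("lemon",m,onz(p,m,30),a,cv2.minAreaRect(w))
    c,m,a=blob(mask(im,(34,80,20),(65,255,255),(200,60,450,330)));print("lime",m,a,cv2.boundingRect(c))
except Exception as e: print(e)
plan((620,237,9,90,4))
E
```

```text
lemon [318.25358903 113.48307264] [553.36339328 231.22802679  30.        ] 4667.0 ((554.1781616210938, 231.53289794921875), (56.863853454589844, 55.841461181640625), 50.68449020385742)
lime [325.23926632 259.87402398] 8132.5 (274, 206, 104, 98)
tilt [-0.0011 -0.0004]
cur [618.6 236.6 113.1  89.9]
dp [[-0.0,0.0,0.026],[-0.001,0.0,0.026],[-0.0,0.0,0.026],[-0.0,0.0,0.026]] tw -0.0 x 4
```

{"api": "drive_tool", "payload": {
  "dp": [
    [-0.003, 0, 0.03],
    [-0.001, 0, 0.03],
    [0, 0, 0.03],
    [0, 0, 0.013],
    [0, 0, 0],
    [0, 0, 0],
    [0, 0, 0],
    [0, 0, 0],
    [0, 0, 0],
    [0, 0, 0],
    [0, 0, 0]
  ],
  "twist": [
    [0, 0, 0],
    [0, 0, 0],
    [0, 0, 0],
    [0, 0, 0],
    [0, 0, 0],
    [0, 0, 0],
    [0, 0, 0],
    [0, 0, 0],
    [0, 0, 0],
    [0, 0, 0],
    [0, 0, 0]
  ],
  "claw": [0, 0, 0, 0, 0, 0, 0.055, 0.062, 0.062, 0.062, 0.062]
}}

```text
clock: 19.0
tool_pos: [623.9, 236.7, 10.1]
tcp_rot: [-0.0, 0.001, 1.0, -0.0]
force: [-0.5, -0.1, -0.0]
grip_width: 0.702
gripper_force: 0.0
```

```bash
python3 - <<'E'
from h import *
plan((622,237,120,90,3),(480,78,120,-6.7,10))
E
```

```text
tilt [-0.0001 -0.0001]
cur [623.9 236.7  10.1  89.9]
dp [[0.001,0.0,-0.037],[0.0,0.0,-0.036],[0.001,0.0,-0.037]] tw -0.001 x 3
dp [[0.014,-0.016,0.0],[0.012,-0.018,0.0],[0.008,-0.02,0.0],[0.005,-0.02,0.0],[0.001,-0.021,0.0],[-0.003,-0.021,0.0],[-0.006,-0.021,0.0],[-0.009,-0.019,0.0],[-0.013,-0.017,0.0],[-0.015,-0.015,0.0]] tw 0.169 x 10
```

{"api": "drive_tool", "payload": {
  "dp": [
    [0.001, 0, -0.037],
    [0, 0, -0.036],
    [0.001, 0, -0.037],
    [0.014, -0.016, 0],
    [0.012, -0.018, 0],
    [0.008, -0.02, 0],
    [0.005, -0.02, 0],
    [0.001, -0.021, 0],
    [-0.003, -0.021, 0],
    [-0.006, -0.021, 0],
    [-0.009, -0.019, 0],
    [-0.013, -0.017, 0],
    [-0.015, -0.015, 0],
    [0, 0, 0],
    [0, 0, 0]
  ],
  "twist": [
    [0, 0, 0],
    [0, 0, 0],
    [0, 0, 0],
    [0, 0, 0.169],
    [0, 0, 0.169],
    [0, 0, 0.169],
    [0, 0, 0.169],
    [0, 0, 0.169],
    [0, 0, 0.169],
    [0, 0, 0.169],
    [0, 0, 0.169],
    [0, 0, 0.169],
    [0, 0, 0.169],
    [0, 0, 0],
    [0, 0, 0]
  ],
  "claw": [0.062, 0.062, 0.062, 0.05, 0.034, 0.034, 0.034, 0.034, 0.034, 0.034, 0.034, 0.034, 0.034, 0.034, 0.034]
}}

```text
clock: 20.88
tool_pos: [480.8, 78.6, 120.4]
tcp_rot: [0.0, 0.748, 0.664, 0.0]
force: [-0.0, -0.3, -0.2]
grip_width: 0.389
gripper_force: 0.0
```

```bash
python3 - <<'E'
from h import *
np.set_printoptions(precision=1,suppress=True)
p=camera_params("wrist");im=read_camera("wrist");np.save("pics/w8.npy",im);print(bot.sense()["tool_pos"])
T=read_camera("top");np.save("pics/t2.npy",T);pt=camera_params("top")
m=mask(im,(3,150,40),(18,255,255));c,mm,a=blob(m);h=cv2.approxPolyDP(c.reshape(-1,1,2),4,True)[:,0]
for q in h: print(q,"z24",onz(p,q,24)[:2],"z0",onz(p,q,0)[:2])
for n,X in dict(shelfL=(520.8,137.3,56),shelfR=(510,-.4,56),jar=(617,99,161)).items(): print(n,proj(p,X))
for nm,lo,hi in(("lemon",(20,100,40),(32,255,255)),("lime",(33,70,20),(65,255,255))):
    try:
        c,m,a=blob(mask(T,lo,hi,(285,130,345,212)));print(nm,m,a,onz(pt,m,33),cv2.boundingRect(c))
    except Exception as e: print(nm,e)
z=np.hstack([cv2.resize(im,(500,312)),cv2.resize(T[110:235,270:390],(300,312),interpolation=2)])
cv2.imwrite("pics/w8.png",z[:,:,::-1])
E
```

```text
[480.9  78.7 120.3]
[313 136] z24 [475.8 126. ] z0 [474.7 123.9]
[310 242] z24 [461.5  35.8] z0 [459.2  25.9]
[360 244] z24 [504.6  28.7] z0 [505.9  18.2]
[360 233] z24 [505.5  38.9] z0 [507.   29.3]
[374 229] z24 [517.8  41.1] z0 [520.3  31.7]
[374 138] z24 [524.2 118.6] z0 [527.2 115.8]
shelfL [373.3 116.4]
shelfR [373.9 292.4]
jar [639.  190.3]
lemon [316.6 191.2] 497.0 [554.4 232.8  33. ] (305, 176, 24, 31)
lime [313.5 158.5] 361.5 [625.3 238.6  33. ] (303, 146, 21, 26)
```

Both fruit lie in the box (top view: lemon at local x of about -31, lime about +40). The tray front edge mid is at about (469,79.5), so I'll grip the wall at (474,79).

{"api": "drive_tool", "payload": {
  "dp": [
    [0, -0.004, 0.02],
    [0, -0.003, 0.035],
    [0, 0, 0.035],
    [0, 0, 0.025],
    [0, 0, 0.012],
    [0, 0, 0],
    [0, 0, 0],
    [0, 0, 0]
  ],
  "twist": [
    [0, 0, 0.005],
    [0, 0, 0],
    [0, 0, 0],
    [0, 0, 0],
    [0, 0, 0],
    [0, 0, 0],
    [0, 0, 0],
    [0, 0, 0]
  ],
  "claw": [0.034, 0.034, 0.034, 0.034, 0.034, 0.034, 0.034, 0.034]
}}

```text
clock: 21.98
tool_pos: [473.9, 79.2, -6.0]
tcp_rot: [0.001, 0.75, 0.661, 0.001]
force: [-0.5, -1.0, 0.3]
grip_width: 0.385
gripper_force: 0.0
```

{"api": "drive_tool", "payload": {
  "dp": [
    [0, 0, 0.003],
    [0, 0, 0],
    [0, 0, 0],
    [0, 0, 0],
    [0, 0, 0],
    [0, 0, 0],
    [0, 0, 0]
  ],
  "twist": [
    [0, 0, 0],
    [0, 0, 0],
    [0, 0, 0],
    [0, 0, 0],
    [0, 0, 0],
    [0, 0, 0],
    [0, 0, 0]
  ],
  "claw": [0.034, 0, 0, 0, 0, 0, 0],
  "force": 15
}}

```text
clock: 22.85
tool_pos: [472.8, 79.1, -9.8]
tcp_rot: [-0.0, 0.75, 0.661, -0.0]
force: [-1.3, -0.8, 2.3]
grip_width: 0.11
gripper_force: 15.0
```

The wall is gripped (10 mm). Now I'll draw the tray out 90 mm.

{"api": "drive_tool", "payload": {
  "dp": [
    [0, -0.008, 0],
    [0, -0.015, 0],
    [0, -0.015, 0],
    [0, -0.015, 0],
    [0, -0.015, 0],
    [0, -0.014, 0],
    [0, -0.008, 0],
    [0, 0, 0],
    [0, 0, 0]
  ],
  "twist": [
    [0, 0, 0],
    [0, 0, 0],
    [0, 0, 0],
    [0, 0, 0],
    [0, 0, 0],
    [0, 0, 0],
    [0, 0, 0],
    [0, 0, 0],
    [0, 0, 0]
  ],
  "claw": [0, 0, 0, 0, 0, 0, 0, 0, 0]
}}

```text
clock: 23.98
tool_pos: [381.6, 90.6, -9.8]
tcp_rot: [-0.001, 0.75, 0.661, -0.001]
force: [-4.8, 2.2, 9.6]
grip_width: 0.11
gripper_force: 15.0
```

{"api": "drive_tool", "payload": {
  "dp": [
    [0, 0, 0],
    [0, 0, 0],
    [0, 0, 0],
    [0, 0, 0],
    [0, 0, -0.02],
    [0, 0, -0.04],
    [0, 0, -0.04],
    [0, 0, -0.03],
    [0, 0.03, 0],
    [0, 0.03, 0],
    [0, 0, 0],
    [0, 0, 0]
  ],
  "twist": [
    [0, 0, 0],
    [0, 0, 0],
    [0, 0, 0],
    [0, 0, 0],
    [0, 0, 0],
    [0, 0, 0],
    [0, 0, 0],
    [0, 0, 0],
    [0, 0, 0],
    [0, 0, 0],
    [0, 0, 0],
    [0, 0, 0]
  ],
  "claw": [0.034, 0.034, 0.034, 0.034, 0.034, 0.034, 0.034, 0.034, 0.034, 0.034, 0.034, 0.034]
}}

```text
clock: 25.48
tool_pos: [441.5, 82.9, 119.6]
tcp_rot: [-0.001, 0.75, 0.661, -0.001]
force: [-0.9, 0.4, -0.2]
grip_width: 0.383
gripper_force: 0.0
```

```bash
python3 - <<'E'
from h import *
np.set_printoptions(precision=1,suppress=True)
p=camera_params("wrist");im=read_camera("wrist");np.save("pics/w9.npy",im);cv2.imwrite("pics/w9.png",im[:,:,::-1])
s=bot.sense();print(s["tool_pos"],s["force"])
m=mask(im,(3,150,30),(18,255,255));c,mm,a=blob(m);h=cv2.approxPolyDP(c.reshape(-1,1,2),4,True)[:,0]
for q in h: print(q,"z24",onz(p,q,24)[:2],"z0",onz(p,q,0)[:2])
for n,X in dict(handle=(450,82,36),hl=(455,125,36),hr=(445,39,36)).items(): print(n,proj(p,X))
E
```

```text
[441.3  83.  119.7] [-0.6 -1.1 -0.4]
[246 139] z24 [383.1 134.8] z0 [377.3 133.1]
[253 243] z24 [372.3  45.8] z0 [365.6  36.4]
[269 244] z24 [386.   43.1] z0 [380.4  33.5]
[277 230] z24 [395.   55.1] z0 [390.2  46.4]
[290 232] z24 [405.8  51.8] z0 [402.   42.9]
[291 243] z24 [405.1  41.6] z0 [401.2  31.9]
[360 243] z24 [464.6  34.1] z0 [465.8  23.7]
[360 234] z24 [465.5  42.4] z0 [466.7  32.7]
[369 230] z24 [473.5  45.1] z0 [475.5  35.6]
[379 234] z24 [481.7  40.4] z0 [484.4  30.5]
[381 244] z24 [482.6  30.9] z0 [485.4  20.2]
[410 243] z24 [507.7  28.6] z0 [512.6  17.7]
[417 138] z24 [518.9 118.3] z0 [524.7 115.1]
handle [337.2 195.9]
hl [337.1 141.5]
hr [337.3 246. ]
```

View pics/w9.png

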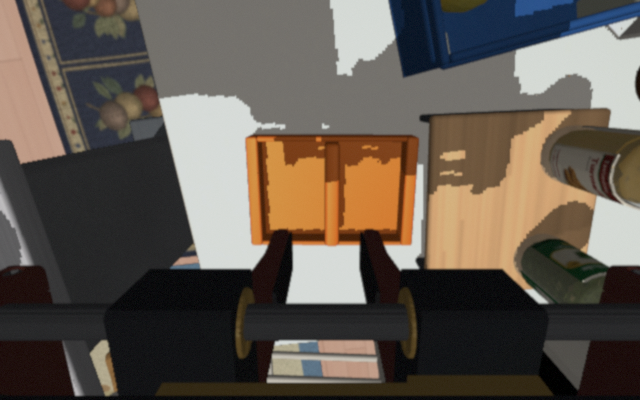

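The tray is drawn out: it spans px (246-417, 138-243), with its rear wall left of the shelf edge at 425 and the handle at column 332, about (446,82) with yaw -6.9°. Next I'll grip the handle.

{"api": "drive_tool", "payload": {
  "dp": [
    [0, 0.003, 0.03],
    [0, 0.002, 0.04],
    [0, 0, 0.035],
    [0, 0, 0.02],
    [0, 0, 0],
    [0, 0, 0]
  ],
  "twist": [
    [0, 0, 0],
    [0, 0, 0],
    [0, 0, 0],
    [0, 0, 0],
    [0, 0, 0],
    [0, 0, 0]
  ],
  "claw": [0.034, 0.034, 0.034, 0.034, 0.034, 0.034]
}}

```text
clock: 26.28
tool_pos: [448.0, 82.4, -4.2]
tcp_rot: [0.0, 0.75, 0.661, 0.0]
force: [0.1, 0.1, 0.4]
grip_width: 0.383
gripper_force: 0.0
```

{"api": "drive_tool", "payload": {
  "dp": [
    [0, 0, 0.002],
    [0, 0, 0],
    [0, 0, 0],
    [0, 0, 0],
    [0, 0, 0],
    [0, 0, 0],
    [0, 0, 0]
  ],
  "twist": [
    [0, 0, 0],
    [0, 0, 0],
    [0, 0, 0],
    [0, 0, 0],
    [0, 0, 0],
    [0, 0, 0],
    [0, 0, 0]
  ],
  "claw": [0.034, 0, 0, 0, 0, 0, 0],
  "force": 30
}}

```text
clock: 27.15
tool_pos: [447.8, 82.3, -6.6]
tcp_rot: [-0.0, 0.75, 0.661, -0.0]
force: [-2.8, 0.4, 5.6]
grip_width: 0.134
gripper_force: 30.0
```

```bash
python3 - <<'E'
from h import *
plan((446,82,-4,-7,1),(416,86,-4,-7,3),(416,86,110,-7,4),(430,230,110,7,6),(585,233,110,7,7))
E
```

```text
tilt [-0.0007 -0.0001]
cur [447.8  82.3  -6.6  -7.2]
dp [[-0.0,-0.002,-0.003]] tw -0.004 x 1
dp [[-0.0,-0.01,0.0],[-0.0,-0.01,0.0],[-0.0,-0.01,0.0]] tw 0.0 x 3
dp [[-0.0,0.0,-0.028],[-0.0,0.0,-0.029],[-0.0,0.0,-0.028],[-0.0,0.0,-0.029]] tw 0.0 x 4
dp [[0.024,-0.001,0.0],[0.024,0.001,0.0],[0.024,0.001,0.0],[0.024,0.003,0.0],[0.024,0.003,0.0],[0.024,0.004,0.0]] tw -0.041 x 6
dp [[-0.002,0.022,0.0],[-0.003,0.022,0.0],[-0.002,0.022,0.0],[-0.002,0.022,0.0],[-0.003,0.022,0.0],[-0.002,0.022,0.0],[-0.002,0.022,0.0]] tw 0.0 x 7
```

{"api": "drive_tool", "payload": {
  "dp": [
    [0, -0.002, -0.003],
    [0, -0.01, 0],
    [0, -0.01, 0],
    [0, -0.01, 0],
    [0, 0, -0.015],
    [0, 0, -0.029],
    [0, 0, -0.028],
    [0, 0, -0.029],
    [0, 0, -0.013],
    [0.024, -0.001, 0],
    [0.024, 0.001, 0],
    [0.024, 0.001, 0],
    [0.024, 0.003, 0],
    [0.024, 0.003, 0],
    [0.024, 0.004, 0],
    [0, 0, 0]
  ],
  "twist": [
    [0, 0, 0],
    [0, 0, 0],
    [0, 0, 0],
    [0, 0, 0],
    [0, 0, 0],
    [0, 0, 0],
    [0, 0, 0],
    [0, 0, 0],
    [0, 0, 0],
    [0, 0, -0.041],
    [0, 0, -0.041],
    [0, 0, -0.041],
    [0, 0, -0.041],
    [0, 0, -0.041],
    [0, 0, -0.041],
    [0, 0, 0]
  ],
  "claw": [0, 0, 0, 0, 0, 0, 0, 0, 0, 0, 0, 0, 0, 0, 0, 0]
}}

```text
clock: 29.15
tool_pos: [430.3, 231.3, 109.4]
tcp_rot: [-0.0, 0.663, 0.749, -0.0]
force: [0.6, -0.3, -2.2]
grip_width: 0.137
gripper_force: 30.0
```

```bash
python3 - <<'E'
from h import *
np.set_printoptions(precision=1,suppress=True)
p=camera_params("wrist");im=read_camera("wrist");np.save("pics/w10.npy",im);s=bot.sense();print(s["tool_pos"],s["force"],s["grip_width"])
R=Rn.from_quat(np.roll(s["tcp_rot"],-1)).as_matrix()
m=mask(im,(3,150,30),(18,255,255));c,mm,a=blob(m);h=cv2.approxPolyDP(c.reshape(-1,1,2),4,True)[:,0]
zt=s["tool_pos"][2]+6.6+24
for q in h:
    X=onz(p,q,zt);print(q,"wall-top plane, tool xy:",(R.T@(X-s["tool_pos"]))[:2])
# box: top picture rim and box rim left side seen by wrist
T=read_camera("top");np.save("pics/t3.npy",T)
b=np.radians(7)
for q in [(-80,57),(80,57),(-80,-57)]:
    X=np.array([585+q[0]*np.cos(b)-q[1]*np.sin(b),233+q[0]*np.sin(b)+q[1]*np.cos(b),101]);print(q,proj(p,X))
plan((500,231.5,110,7,4),(585,233,110,7,4))
E
```

```text
[430.  230.3 109.4] [ 0.   0.9 -1.4] 0.13696456751308123
[479 165] wall-top plane, tool xy: [46.6 68.3]
[460 157] wall-top plane, tool xy: [50.2 59.4]
[192 158] wall-top plane, tool xy: [ 49.7 -59.5]
[176 163] wall-top plane, tool xy: [ 47.5 -66.8]
[171 170] wall-top plane, tool xy: [ 44.3 -69.4]
[185 279] wall-top plane, tool xy: [ -9.9 -69. ]
[202 268] wall-top plane, tool xy: [ -4.  -60.1]
[282 269] wall-top plane, tool xy: [ -4.5 -21.3]
[289 256] wall-top plane, tool xy: [  2.4 -17.7]
[296 255] wall-top plane, tool xy: [  2.9 -14.4]
[291 254] wall-top plane, tool xy: [  3.4 -16.7]
[296 234] wall-top plane, tool xy: [ 13.7 -14.1]
[308 230] wall-top plane, tool xy: [15.7 -8.4]
[311 302] wall-top plane, tool xy: [-22.6  -7.4]
[339 303] wall-top plane, tool xy: [-23.2   6.5]
[340 234] wall-top plane, tool xy: [13.7  6.6]
[352 230] wall-top plane, tool xy: [15.7 12.3]
[359 258] wall-top plane, tool xy: [ 1.3 15.9]
[369 269] wall-top plane, tool xy: [-4.5 20.9]
[449 268] wall-top plane, tool xy: [-3.9 59.7]
[466 280] wall-top plane, tool xy: [-10.4  68.7]
(-80, 57) [458.4 162.9]
(80, 57) [744.6 162.6]
(-80, -57) [440.6 337.3]
tilt [-0. -0.]
cur [429.9 229.7 109.4   6.9]
dp [[-0.002,0.017,-0.0],[-0.001,0.018,-0.0],[-0.002,0.017,-0.0],[-0.002,0.018,-0.001]] tw -0.0 x 4
dp [[-0.002,0.021,0.0],[-0.002,0.021,0.0],[-0.002,0.021,0.0],[-0.002,0.021,0.0]] tw -0.0 x 4
```

The tray is level and centred in the grip (±69 mm along y). I'll move over the box and check it against the rim.

{"api": "drive_tool", "payload": {
  "dp": [
    [-0.002, 0.012, 0],
    [-0.001, 0.018, 0],
    [-0.002, 0.022, 0],
    [-0.002, 0.022, 0],
    [-0.002, 0.022, 0],
    [-0.002, 0.022, 0],
    [-0.002, 0.022, 0],
    [-0.002, 0.015, 0],
    [0, 0, 0],
    [0, 0, 0],
    [0, 0, 0]
  ],
  "twist": [
    [0, 0, 0],
    [0, 0, 0],
    [0, 0, 0],
    [0, 0, 0],
    [0, 0, 0],
    [0, 0, 0],
    [0, 0, 0],
    [0, 0, 0],
    [0, 0, 0],
    [0, 0, 0],
    [0, 0, 0]
  ],
  "claw": [0, 0, 0, 0, 0, 0, 0, 0, 0, 0, 0]
}}

```text
clock: 30.62
tool_pos: [585.6, 234.0, 110.1]
tcp_rot: [-0.0, 0.663, 0.748, -0.0]
force: [-0.7, -0.9, -1.7]
grip_width: 0.138
gripper_force: 30.0
```

```bash
python3 - <<'E'
from h import *
np.set_printoptions(precision=1,suppress=True)
p=camera_params("wrist");im=read_camera("wrist");np.save("pics/w11.npy",im);s=bot.sense();print(s["tool_pos"],s["force"])
R=Rn.from_quat(np.roll(s["tcp_rot"],-1)).as_matrix()
hs=cv2.cvtColor(im,cv2.COLOR_RGB2HSV)
m=mask(im,(102,110,20),(125,255,255))
cs=[c for c in cv2.findContours(m,cv2.RETR_EXTERNAL,cv2.CHAIN_APPROX_NONE)[0] if cv2.contourArea(c)>150]
for c in cs:
    print("area",cv2.contourArea(c))
    for q in cv2.approxPolyDP(c,3,True)[:,0]:
        X=onz(p,q,101);print(q,"tool xy",(R.T@(X-s["tool_pos"]))[:2],"world",X[:2])
E
```

```text
[585.7 234.  110.2] [-0.  -0.6 -1.2]
area 7107.0
[471 133] tool xy [56.3 79.1] world [657.5 299.4]
[458 127] tool xy [59.5 71.6] world [649.7 301.7]
[423 123] tool xy [61.7 52.3] world [630.3 301.5]
[236 125] tool xy [ 60.7 -49.6] world [529.2 288.3]
[200 130] tool xy [ 58.  -69.5] world [509.7 283.3]
[187 137] tool xy [ 54.2 -77.1] world [502.7 278.6]
[189 156] tool xy [ 43.7 -77.1] world [504.  268.2]
[218 155] tool xy [ 44.3 -60.8] world [520.  270.7]
[217 144] tool xy [ 50.4 -60.9] world [519.3 276.7]
[222 141] tool xy [ 52. -58.] world [521.9 278.7]
[257 142] tool xy [ 51.5 -38.6] world [541.2 280.5]
[258 148] tool xy [ 48.2 -38.3] world [541.9 277.2]
[249 155] tool xy [ 44.3 -43.5] world [537.2 272.7]
[411 155] tool xy [44.2 46.9] world [627.  283.5]
[399 147] tool xy [48.7 40. ] world [619.6 287.1]
[400 140] tool xy [52.5 40.3] world [619.4 291. ]
[438 139] tool xy [53.  61.2] world [640.1 294. ]
[440 154] tool xy [44.7 63.1] world [643. 286.]
[458 154] tool xy [44.7 73.1] world [652.9 287.2]
[469 159] tool xy [41.9 79.5] world [659.6 285.2]
```

The rim in this view implies the box centre is within about 1-2 mm of the tool and turned about 0.5°. I'll correct for that and lower.

{"api": "drive_tool", "payload": {
  "dp": [
    [-0.001, 0.001, 0],
    [0, 0, 0.01],
    [0, 0, 0.01],
    [0, 0, 0.01],
    [0, 0, 0],
    [0, 0, 0]
  ],
  "twist": [
    [0, 0, -0.008],
    [0, 0, 0],
    [0, 0, 0],
    [0, 0, 0],
    [0, 0, 0],
    [0, 0, 0]
  ],
  "claw": [0, 0, 0, 0, 0, 0]
}}

```text
clock: 31.42
tool_pos: [587.7, 233.1, 80.0]
tcp_rot: [-0.0, 0.66, 0.751, -0.0]
force: [-0.6, -0.0, -1.5]
grip_width: 0.136
gripper_force: 30.0
```

{"api": "drive_tool", "payload": {
  "dp": [
    [0, 0, 0.01],
    [0, 0, 0.01],
    [0, 0, 0.005],
    [0, 0, 0],
    [0, 0, 0]
  ],
  "twist": [
    [0, 0, 0],
    [0, 0, 0],
    [0, 0, 0],
    [0, 0, 0],
    [0, 0, 0]
  ],
  "claw": [0, 0, 0, 0, 0]
}}

```text
clock: 32.05
tool_pos: [587.8, 233.2, 55.2]
tcp_rot: [0.0, 0.66, 0.751, 0.0]
force: [0.2, -0.5, -1.6]
grip_width: 0.135
gripper_force: 30.0
```

{"api": "drive_tool", "payload": {
  "dp": [
    [0, 0, 0.002],
    [0, 0, 0.002],
    [0, 0, 0],
    [0, 0, 0]
  ],
  "twist": [
    [0, 0, 0],
    [0, 0, 0],
    [0, 0, 0],
    [0, 0, 0]
  ],
  "claw": [0, 0, 0, 0]
}}

```text
clock: 32.55
tool_pos: [587.8, 233.2, 51.4]
tcp_rot: [0.0, 0.66, 0.751, 0.0]
force: [0.3, 1.0, 1.5]
grip_width: 0.132
gripper_force: 30.0
```

The tray is seated on the rests (contact at 58 mm). I'll release it and move above the lid.

```bash
python3 - <<'E'
from h import *
plan((587.8,233.2,131,7.4,3),(565,440,131,6.6,6))
E
```

```text
tilt [0.0004 0.    ]
cur [587.8 233.2  51.4   7.3]
dp [[0.0,-0.0,-0.027],[0.0,-0.0,-0.026],[0.0,-0.0,-0.027]] tw -0.0 x 3
dp [[0.035,0.001,0.0],[0.034,0.0,0.0],[0.035,0.001,0.0],[0.035,0.0,0.0],[0.034,0.0,0.0],[0.035,0.001,0.0]] tw 0.002 x 6
```

{"api": "drive_tool", "payload": {
  "dp": [
    [0, 0, 0],
    [0, 0, 0],
    [0, 0, 0],
    [0, 0, -0.01],
    [0, 0, -0.03],
    [0, 0, -0.04],
    [0.033, -0.0, 0],
    [0.035, 0, 0],
    [0.035, 0, 0],
    [0.035, 0, 0],
    [0.035, 0, 0],
    [0.035, 0.004, 0],
    [0, 0, 0],
    [0, 0, 0],
    [0, 0, 0]
  ],
  "twist": [
    [0, 0, 0],
    [0, 0, 0],
    [0, 0, 0],
    [0, 0, 0],
    [0, 0, 0],
    [0, 0, 0],
    [0, 0, 0.002],
    [0, 0, 0.002],
    [0, 0, 0.002],
    [0, 0, 0.002],
    [0, 0, 0.002],
    [0, 0, 0.002],
    [0, 0, 0],
    [0, 0, 0],
    [0, 0, 0]
  ],
  "claw": [0.034, 0.034, 0.034, 0.034, 0.034, 0.034, 0.04, 0.04, 0.04, 0.04, 0.04, 0.04, 0.04, 0.04, 0.04]
}}

```text
clock: 34.42
tool_pos: [566.2, 438.7, 131.3]
tcp_rot: [0.0, 0.665, 0.747, -0.0]
force: [1.0, -0.3, -0.7]
grip_width: 0.458
gripper_force: 0.0
```

```bash
python3 - <<'E'
from h import *
np.set_printoptions(precision=1,suppress=True)
p=camera_params("wrist");im=read_camera("wrist");np.save("pics/w12.npy",im);T=read_camera("top");np.save("pics/t4.npy",T);pt=camera_params("top")
s=bot.sense();print(s["tool_pos"])
for q in [(565,440,38)]: print("bar exp",proj(p,q))
# dark bar on wood: 
h=cv2.cvtColor(im,cv2.COLOR_RGB2HSV)
m=mask(im,(8,40,60),(22,200,255));c,mm,a=blob(m);w=np.array([onz(p,q,12)[:2] for q in c],np.float32);print("lid blob",a,cv2.minAreaRect(w),cv2.boundingRect(c))
fill=np.zeros_like(m);cv2.drawContours(fill,[c.reshape(-1,1,2)],-1,255,-1);fill=cv2.erode(fill,np.ones((9,9)));k=fill&~m
cc=[x for x in cv2.findContours(k,cv2.RETR_EXTERNAL,cv2.CHAIN_APPROX_NONE)[0] if cv2.contourArea(x)>100]
for x in cc:
    r=cv2.boundingRect(x);print("hole",cv2.contourArea(x),r,onz(p,(r[0]+r[2]/2,r[1]+r[3]/2),38))
m=mask(T,(3,150,40),(18,255,255),(270,110,360,225));c,mm,a=blob(m);w=np.array([onz(pt,q,82)[:2] for q in c],np.float32);print("tray in box",a,cv2.minAreaRect(w))
E
```

```text
[566.3 438.9 131.3]
bar exp [325.1 191.5]
lid blob 23052.5 ((565.6610717773438, 439.99456787109375), (165.66421508789062, 119.75759887695312), 6.54496955871582) (230, 116, 193, 131)
hole 990.5 (318, 153, 17, 70) [565.8 443.1  38. ]
tray in box 3069.0 ((587.0026245117188, 233.44752502441406), (139.78292846679688, 93.96635437011719), 7.3278913497924805)
```

The tray is seated: it measures 140x94 at the expected height, yaw 7.3°. The lid is at (565.7,440), so I'll descend on its bar.

{"api": "drive_tool", "payload": {
  "dp": [
    [0.001, 0, 0.03],
    [0, 0, 0.045],
    [0, 0, 0.035],
    [0, 0, 0.015],
    [0, 0, 0.008],
    [0, 0, 0],
    [0, 0, 0],
    [0, 0, 0],
    [0, 0, 0],
    [0, 0, 0],
    [0, 0, 0],
    [0, 0, 0],
    [0, 0, 0]
  ],
  "twist": [
    [0, 0, 0],
    [0, 0, 0],
    [0, 0, 0],
    [0, 0, 0],
    [0, 0, 0],
    [0, 0, 0],
    [0, 0, 0],
    [0, 0, 0],
    [0, 0, 0],
    [0, 0, 0],
    [0, 0, 0],
    [0, 0, 0],
    [0, 0, 0]
  ],
  "claw": [0.04, 0.04, 0.04, 0.04, 0.04, 0.04, 0.04, 0, 0, 0, 0, 0, 0],
  "force": 30
}}

```text
clock: 36.15
tool_pos: [566.1, 441.1, -1.6]
tcp_rot: [0.0, 0.665, 0.747, 0.0]
force: [-1.4, 0.2, 3.4]
grip_width: 0.155
gripper_force: 30.0
```

```bash
python3 - <<'E'
from h import *
plan((566,440,131,6.6,4),(586.5,233.4,131,7.4,6))
E
```

```text
tilt [0.0002 0.0001]
cur [566.1 441.1  -1.6   6.6]
dp [[-0.0,-0.0,-0.033],[-0.001,-0.0,-0.033],[0.0,-0.0,-0.033],[-0.0,-0.0,-0.034]] tw 0.0 x 4
dp [[-0.035,-0.001,0.0],[-0.034,-0.0,0.0],[-0.035,-0.001,0.0],[-0.034,-0.001,0.0],[-0.035,-0.001,0.0],[-0.035,-0.001,0.0]] tw -0.002 x 6
```

{"api": "drive_tool", "payload": {
  "dp": [
    [0, 0, -0.02],
    [0, 0, -0.04],
    [0, 0, -0.04],
    [0, 0, -0.028],
    [-0.02, 0, 0],
    [-0.034, 0, 0],
    [-0.034, -0.001, 0],
    [-0.034, -0.001, 0],
    [-0.034, 0, 0],
    [-0.034, -0.001, 0],
    [-0.018, 0, 0],
    [0, 0, 0],
    [0, 0, 0],
    [0, 0, 0]
  ],
  "twist": [
    [0, 0, 0],
    [0, 0, 0],
    [0, 0, 0],
    [0, 0, 0],
    [0, 0, -0.002],
    [0, 0, -0.002],
    [0, 0, -0.002],
    [0, 0, -0.002],
    [0, 0, -0.002],
    [0, 0, -0.002],
    [0, 0, -0.002],
    [0, 0, 0],
    [0, 0, 0],
    [0, 0, 0]
  ],
  "claw": [0, 0, 0, 0, 0, 0, 0, 0, 0, 0, 0, 0, 0, 0]
}}

```text
clock: 37.9
tool_pos: [588.1, 235.3, 126.0]
tcp_rot: [-0.0, 0.659, 0.752, 0.0]
force: [-0.4, 0.2, -3.0]
grip_width: 0.154
gripper_force: 30.0
```

```bash
python3 - <<'E'
from h import *
np.set_printoptions(precision=1,suppress=True)
p=camera_params("wrist");im=read_camera("wrist");np.save("pics/w13.npy",im);s=bot.sense();print(s["tool_pos"],s["force"])
R=Rn.from_quat(np.roll(s["tcp_rot"],-1)).as_matrix();zl=s["tool_pos"][2]+1.6+12
for nm,lo,hi,z,roi in(("lid",(8,40,60),(22,200,255),zl,(100,60,560,300)),("box",(102,110,20),(125,255,255),101,(100,60,560,300))):
    c,mm,a=blob(mask(im,lo,hi,roi));print(nm,a,cv2.boundingRect(c))
    for q in cv2.approxPolyDP(c.reshape(-1,1,2),4,True)[:,0]: 
        X=onz(p,q,z);print(q,(R.T@(X-s["tool_pos"]))[:2],X[:2])
plan((586.3,234.4,100,7.4,2))
E
```

```text
[588.2 235.3 126.1] [ 0.4 -0.4 -2.7]
lid 40332.5 (156, 131, 340, 157)
[156 134] [ 58.  -82.7] [498.6 281.9]
[176 287] [-24.8 -82.6] [509.5 199.8]
[192 269] [-14.  -72.7] [517.9 211.9]
[279 269] [-14.  -25.8] [564.4 218. ]
[294 231] [  7.8 -17.1] [570.1 240.8]
[310 231] [ 7.8 -8.8] [578.4 241.9]
[311 203] [23.1 -8.1] [577.1 257.1]
[319 194] [27.9 -3.9] [580.6 262.4]
[338 198] [25.7  5.7] [590.5 261.5]
[341 231] [7.8 7.4] [594.5 244. ]
[358 232] [ 7.3 16.3] [603.4 244.6]
[371 268] [-13.5  23.9] [613.6 225. ]
[460 269] [-14.1  71.9] [661.3 230.7]
[477 285] [-23.8  82.2] [672.8 222.5]
[493 132] [58.8 80.4] [660.2 304.1]
box 1045.0 (204, 125, 243, 6)
[204 129] [ 57.5 -72.6] [508.6 282.7]
[446 130] [56.8 70.9] [651.  300.8]
[418 125] [59.7 54. ] [633.9 301.5]
tilt [0. 0.]
cur [588.2 235.3 126.1   7.5]
dp [[-0.0,-0.001,0.013],[-0.001,-0.001,0.013]] tw 0.001 x 2
```

{"api": "drive_tool", "payload": {
  "dp": [
    [0, -0.002, 0.01],
    [0, 0, 0.01],
    [0, 0, 0.006],
    [0, 0, 0],
    [0, 0, 0]
  ],
  "twist": [
    [0, 0, 0],
    [0, 0, 0],
    [0, 0, 0],
    [0, 0, 0],
    [0, 0, 0]
  ],
  "claw": [0, 0, 0, 0, 0]
}}

```text
clock: 38.58
tool_pos: [586.5, 233.9, 100.2]
tcp_rot: [0.0, 0.66, 0.752, 0.0]
force: [0.3, -0.3, -2.3]
grip_width: 0.155
gripper_force: 30.0
```

{"api": "drive_tool", "payload": {
  "dp": [
    [0, 0, 0.002],
    [0, 0, 0.002],
    [0, 0, 0],
    [0, 0, 0]
  ],
  "twist": [
    [0, 0, 0],
    [0, 0, 0],
    [0, 0, 0],
    [0, 0, 0]
  ],
  "claw": [0, 0, 0, 0]
}}

```text
clock: 39.08
tool_pos: [586.4, 233.9, 96.2]
tcp_rot: [0.0, 0.66, 0.752, -0.0]
force: [-0.5, 0.8, -2.1]
grip_width: 0.16
gripper_force: 30.0
```

{"api": "drive_tool", "payload": {
  "dp": [
    [0, 0, 0.002],
    [0, 0, 0.001],
    [0, 0, 0],
    [0, 0, 0]
  ],
  "twist": [
    [0, 0, 0],
    [0, 0, 0],
    [0, 0, 0],
    [0, 0, 0]
  ],
  "claw": [0, 0, 0, 0]
}}

```text
clock: 39.58
tool_pos: [586.3, 233.9, 93.4]
tcp_rot: [0.0, 0.66, 0.752, -0.0]
force: [-1.5, -0.1, 1.6]
grip_width: 0.158
gripper_force: 30.0
```

The lid is in and in contact at the seated height. I'll release, retreat and verify.

{"api": "drive_tool", "payload": {
  "dp": [
    [0, 0, 0],
    [0, 0, 0],
    [0, 0, 0],
    [0, 0, -0.01],
    [0, 0, -0.03],
    [0, 0, -0.04],
    [0, 0, -0.04],
    [0, -0.05, 0],
    [0, -0.06, 0],
    [0.05, -0.06, 0],
    [0.06, 0, 0],
    [0.06, 0, 0],
    [0.06, 0, 0],
    [0, 0, 0],
    [0, 0, 0]
  ],
  "twist": [
    [0, 0, 0],
    [0, 0, 0],
    [0, 0, 0],
    [0, 0, 0],
    [0, 0, 0],
    [0, 0, 0],
    [0, 0, 0],
    [0, 0, 0],
    [0, 0, 0],
    [0, 0, 0],
    [0, 0, 0],
    [0, 0, 0],
    [0, 0, 0],
    [0, 0, 0],
    [0, 0, 0]
  ],
  "claw": [0.04, 0.04, 0.04, 0.04, 0.04, 0.04, 0.04, 0.04, 0.04, 0.04, 0.04, 0.04, 0.04, 0.04, 0.04]
}}

```text
clock: 41.45
tool_pos: [400.9, 431.1, 213.3]
tcp_rot: [0.0, 0.659, 0.752, -0.0]
force: [-0.3, 0.4, -0.6]
grip_width: 0.455
gripper_force: 0.0
```

```bash
python3 - <<'E'
from h import *
np.set_printoptions(precision=1,suppress=True)
T=read_camera("top");S=read_camera("scene");pt,ps=camera_params("top"),camera_params("scene");T0=np.load("pics/top.npy");S0=np.load("pics/scene.npy")
m=mask(T,(8,40,60),(22,200,255),(265,110,355,230));c,mm,a=blob(m)
for z in(107,113): w=np.array([onz(pt,q,z)[:2] for q in c],np.float32);print("lid rect at z",z,cv2.minAreaRect(w))
m=mask(S,(6,40,40),(22,220,255),(255,150,350,240));c,mm,a=blob(m);print("scene lid",[(q.tolist()) for q in cv2.approxPolyDP(c.reshape(-1,1,2),4,True)[:,0]])
b=np.radians(7.2)
for z in(107,):
  for q in [(-83,60),(83,60),(83,-60),(-83,-60)]: print("exp",proj(ps,[586+q[0]*np.cos(b)-q[1]*np.sin(b),233.4+q[0]*np.sin(b)+q[1]*np.cos(b),z]))
for n,(x0,y0,x1,y1) in dict(jars=(365,130,440,180),shaker=(215,105,245,140),mill=(345,75,372,125)).items(): print(n,"top diff",np.abs(T[y0:y1,x0:x1].astype(int)-T0[y0:y1,x0:x1]).mean())
for n,(x0,y0,x1,y1) in dict(jars=(352,172,402,236),shaker=(272,125,292,170),mill=(364,144,384,202)).items(): print(n,"scene diff",np.abs(S[y0:y1,x0:x1].astype(int)-S0[y0:y1,x0:x1]).mean())
s=bot.sense();print(s["tool_pos"],s["force"],s["clock"])
E
```

```text
lid rect at z 107 ((586.3074951171875, 234.1116943359375), (167.93133544921875, 121.8124771118164), 7.406108379364014)
lid rect at z 113 ((584.996826171875, 233.816162109375), (166.69383239746094, 120.9148941040039), 7.406128883361816)
scene lid [[303, 154], [266, 193], [311, 211], [345, 168]]
exp [264.5 192.2]
exp [302.7 154.6]
exp [345.  169.5]
exp [310.  210.9]
jars top diff 11.080622222222223
shaker top diff 11.220952380952381
mill top diff 7.685432098765432
jars scene diff 4.511354166666667
shaker scene diff 5.7444444444444445
mill scene diff 3.7836206896551725
[401.3 430.2 213.3] [ 0.5 -1.3  0.1] 41.55
```

```bash
python3 - <<'E'
from h import *
T=read_camera("top");S=read_camera("scene")
g=lambda a:cv2.cvtColor(a,cv2.COLOR_RGB2GRAY)
for A,B,R in((np.load("pics/top.npy"),T,dict(jb=(372,132,400,168),jg=(412,142,442,176),sh=(215,105,245,140),mill=(345,75,372,125))),(np.load("pics/scene.npy"),S,dict(jb=(352,172,372,218),jg=(379,192,402,236),sh=(272,125,292,168),mill=(364,144,384,190)))):
    for n,(x0,y0,x1,y1) in R.items():
        r=cv2.matchTemplate(g(B)[y0-6:y1+6,x0-6:x1+6],g(A)[y0:y1,x0:x1],cv2.TM_CCOEFF_NORMED);_,v,_,l=cv2.minMaxLoc(r);print(n,"shift",(l[0]-6,l[1]-6),round(v,3))
E
```

```text
jb shift (0, 0) 1.0
jg shift (0, 0) 1.0
sh shift (0, 0) 1.0
mill shift (0, 0) 0.999
jb shift (0, 0) 0.999
jg shift (0, 0) 0.999
sh shift (0, 0) 0.998
mill shift (0, 0) 0.997
```

The jars, shaker and mill have not moved, and the lid is seated. Handing in.

```bash
python3 -c "
from bench import bot
print(bot.close_job())"
```

```text
the job is handed in; nothing more can be done
None
```

The picnic box is packed in the order asked and handed in at about 42 s of the 72 s allowed: lemon and lime in the bottom, tray level on the rests, lid seated, and the jars, shaker and mill unmoved. The lemon took three tries because the fingers reach about 35 mm less far than stated, and both fruit were let go roughly 1 cm above the box floor.

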